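# Lean the linear axis in its cradle and grease it

### The job

Lean the linear axis module in the middle of the grey cradle, nipple end up and its flat back against the pads, and let go of it. Then take the push-type grease gun from its holder, press its coupler squarely onto the tilted brass nipple until it snaps on, and push the barrel on against its spring until the red ring on the stem has gone inside the barrel. Finish holding the gun pressed in like that, with the module still seated in the cradle and the flask, beaker, wash bottle and timer undisturbed.

Things in the scene. Friction and masses are not known exactly. Their poses are not given: they have to be found in the camera images.
- axis_module: linear axis module, a flat unit 90 wide (y), 130 tall (z), 22 mm thick (x), 0.55 to 0.9 kg; a dark end block 22 thick, 90 wide, 20 tall at either end. Origin: centre of its foot's underside; z up to the nipple end (end face z = 130), -x the flat back (x = -11), carriage on +x. Pick it by the upper block, across the 22 mm, at mid-width
- nipple: brass ball-headed grease nipple on the module's upper end face, at module x = 0, y = +26 mm. Origin: centre of its ball (12 mm in diameter), 18 mm beyond the end face; z points out along the nipple, parallel to the module's z. Neck 7 mm thick, hexagon at the root 15 wide and 5 tall
- module_stand: wire stand, fixed, base 70 x 126 mm, in which the module stands upright at the start, its foot 12.5 mm and the wires up to 61 mm above the table. Origin: centre of its underside; the module stands with its z up and its -x along the stand's -x, roughly towards the robot
- cradle: grey leaning cradle, fixed to the table, base plate 150 x 120 mm. Origin: on the table right below the middle of its sloping foot ledge; -x points to the side to which the module leans (roughly towards the robot), y runs along the ledge
- cradle_rest: the cradle's tilted rest. Its z leans 24 degrees from vertical towards the cradle's -x; origin 30 mm above the table. A seated module has this very pose: foot flat on the rubber ledge (plane z = 0, 110 mm long), flat back on the pads (plane x = -11 mm) of two cross bars centred 12 and 74 mm up along z; the frame ends 82 mm up. A lip 6 mm high at x = 23 to 26 mm edges the ledge
- gun_holder: white bored block 64 x 64 mm, 62 mm tall, on a foot plate 64 x 88 mm, fixed to the table; the gun hangs in its 33 mm through bore, its barrel resting on the top. Origin: centre of its underside, z up
- grease_gun: push-type grease gun, 0.34 kg, 127 mm long, upright in the holder at the start. Origin: centre of the barrel's lower face; z up the barrel. Barrel 40 mm in diameter, 75 long, with a dark flange 54 in diameter from z = 14 to 20; grip it above the flange, on which the fingertips can push. Below it hang a 10 mm stem and the coupler (26 in diameter, 26 long), down to z = -52
- coupler_mouth (a point): centre of the coupler's open lower end, on the gun's axis, 52 mm below the barrel's lower face when the stem is out; z points up into the barrel. The mouth is a funnel about 18 mm wide that narrows to a 14 mm bore, with four sprung jaws 6 mm inside that snap behind the nipple's ball at about 3 to 6 N and then draw the coupler home
- coupler_seat (a point): point on the coupler's axis, 10.5 mm inside the mouth, where the centre of the nipple's ball lies once it has snapped home against the coupler's stop
- gun_stem (a joint): travel of the stem into the barrel in m: 0 out, 0.016 at the end stop; the spring takes 8 N to start and 5 N more for every 10 mm. A red ring 6 mm tall on the stem, 3 to 9 mm below the barrel, is wholly inside from 0.009 on
- flask_500: bystander: conical flask with brown content, 105 mm wide, 187 mm tall. Origin: centre of its underside, z up
- beaker_100: bystander: small glass beaker, 60 mm wide, 72 mm tall. Origin: centre of its underside, z up
- wash_bottle: bystander: wash bottle with a bent spout, 136 x 73 mm, 250 mm tall. Origin: underside, mid-length with the spout, z up
- timer: bystander: white bench timer, 60 x 68 x 18 mm, lying flat. Origin: centre of its underside, z up
There are look-alikes about, which are no part of the job. What is meant by the axis_module is not blue, and is the larger of those in its own colour.

How it is judged:
By the outcome, as a careful person would: the job done as asked, in the order asked, and still so for the second after the job is handed in, while the arm keeps its last pose, push and grip.
It also fails if it takes over 64 s, if anything falls off the work surface, if the arm or the gripper's body presses on something with over 40 N, if the wrist force passes 120 N, or if a joint passes its speed limit or range.

### The arm

A 7-joint arm with a two-finger parallel gripper is mounted at the origin on a cart in front of the work surface, level with it; the furniture and walls round the work are solid. World frame = base frame: x ahead of the robot, y to its left, z up, the work surface at z = 0. Lengths are in mm, angles in rad, forces in N, time in s.
With the tool pointing down it reaches from about 425 to 875 mm from the base axis. Payload 8.4 kg.
Tool frame: the origin (TCP) lies midway between the tips of the shut fingers; the grasp point (between the pads) lies 19 mm behind it; x points along the fingers, y is the direction in which the jaws open and shut, and the axes are right-handed (so a half turn about x gives the same grasp; the last joint's range is limited). The gripper opens to 87 mm and grips with 3 to 60 N. Pads are 19 mm wide; open, the fingers measure 117 mm over their backs; the gripper's body (75 mm by 190 mm) begins 51 mm behind the grasp point.
Start: joints at [-1.35, 0.333, 0.04, 1.465, -0.013, 1.343, -0.059], TCP at [204.346, 617.014, 222.546] pointing down, gripper open.
Joint ranges: [-2.58, 2.58], [-0.38, 2.09], [-1.3, 1.39], [0.25, 2.4], [-1.5, 4.64], [0.08, 2.09], [-2.65, 2.65]. Speed limits (rad/s): [2.22, 2.22, 2.79, 2.79, 3.14, 3.14, 3.14].

### API

Orientations are given as a unit quaternion [w, x, y, z].
In Python, from workcell import sense, grab_frame, camera_info, finish_job, outline_of gives the robot as it stands.
- The arm moves only by the shell command python3 -m creep 'ROWS' [FORCE]. ROWS is text: rows parted by semicolons, each of 7 numbers parted by spaces: the shift along the tool's x, y, z in units of 30 mm (1.0 is 30 mm), then the turn, a rotation vector about the tool's x, y, z in units of 6 degrees (1.0 is 6 degrees), then the finger opening in mm, from 0 to 87. A call has 1 to 10 rows; each row is the pose to reach, as a shift and turn from the pose measured when the call began, along the tool's axes at that moment; what a row does not reach only later rows make up. A row lasts 1/12 s, in which the tool goes at most 41.7 mm and 7.16 degrees, less where a joint would pass 70% of its speed; a pose out of reach is approached as far as the arm can. A call with a gripper value outside its range is refused whole. The fingers move at their own pace and stop on an object; FORCE is the grip in N (left out, the last holds). Time passes only in rows, so rows that repeat a pose let the fingers close. It gives the time, the measured TCP pose, the force and the opening at its end, in the units of the state.
- sense(): the state, without advancing time (a new reading comes with each control period).
- grab_frame(name): name is "scene" or "side" or "wrist"; returns (picture, depth): 480x640x3 uint8, red, green, blue; 480x640 float32, mm along the optical axis (not along the pixel's ray), 0 where there is no reading.
- camera_info(name): a dict with "fx", "fy", "cx", "cy" (pixels), "k1" (the pictures are not rectified: a ray, as slopes to the right and down, at radius r is drawn at 1 + k1 r^2 times it, then the intrinsics apply), "cam_to_world" (4x4, takes a point from camera to world coordinates). Camera axes: x right, y up, looking along -z (the intrinsics and any distortion apply to the point x, -y, -z); pixel columns grow to the right and rows downward; lengths in mm; the calibration is good to about 2 mm. A picture is of the moment at which its call begins: read the wrist's pose just before it. camera_info takes no time and is no camera call; for the wrist camera it gives the pose at the moment of the call.
- finish_job(): hands the job in, once; it reports no verdict.
Trained networks look in the newest picture that a camera, given by its name, has taken for a name from the list of things; names that differ only in an ending like _2 or _b are one class to them, and where a whole thing is asked for, a point or a joint stands for the part that bears it (a point fixed in the world has none). Each returns a list of dicts, best first, with "score" (0 to 1); they miss things now and then, are a little off and sometimes report something else, mostly with a low value. They report only what shows in the picture. A call takes as long as a camera call. They do not tell look-alikes from the thing itself.
- outline_of(name, camera): "region" (480x640 bool, what is visible of it) and "centre" ([column, row] in pixels, amid what is visible of it).
The state is a dict: "clock": time; "qpos": joint angles; "joint_vel": joint speeds; "joint_torque": joint torques, N m; "tcp_pos": TCP position; "ee_rot": TCP orientation; "ft_force": force on the tool from outside, world axes, zero at the start; "moment": the same for the moment, N m; "grip_width": finger opening in mm.
Only numpy, scipy, OpenCV 4.12 (cv2) and the standard library are available. Lean on these libraries where they do the work, as an engineer would, in place of code of your own. Each camera call takes 0.05 s, during which the arm holds its last target.

## Working session

There is one attempt and no reset: what is moved stays moved. The work goes in short steps, Python scripts to look and compute and a shell command to move; the robot and the scene stay as the last step left them, time stands still between calls to the robot, and variables do not carry over. Pictures are saved under pics/ and viewed, and the job is handed in when it is done.

```bash
ls; mkdir -p pics; cat > h.py <<'E'
import numpy as np, cv2
from workcell import sense, grab_frame, camera_info, finish_job, outline_of
from scipy.spatial.transform import Rotation as R
def snap(cam,name):
    p,d=grab_frame(cam); i=camera_info(cam)
    cv2.imwrite(f'pics/{name}.png',p[:,:,::-1]); np.savez(f'pics/{name}.npz',p=p,d=d,T=np.array(i['cam_to_world']),k=np.array([i['fx'],i['fy'],i['cx'],i['cy'],i['k1']]))
    return p,d,i
def load(name):
    z=np.load(f'pics/{name}.npz'); return z['p'],z['d'],z['T'],z['k']
def cloud(name):
    p,d,T,k=load(name); fx,fy,cx,cy,k1=k
    v,u=np.mgrid[0:480,0:640].astype(float)
    xd=(u-cx)/fx; yd=(v-cy)/fy; x,y=xd.copy(),yd.copy()
    for _ in range(10):
        s=1+k1*(x*x+y*y); x=xd/s;y=yd/s
    P=np.stack([x*d,-y*d,-d,np.ones_like(d)],-1)@T.T
    P=P[...,:3]; P[d<=0]=np.nan
    return P
def ray(name,u,v):
    p,d,T,k=load(name); fx,fy,cx,cy,k1=k
    xd=(u-cx)/fx; yd=(v-cy)/fy; x,y=xd,yd
    for _ in range(10):
        s=1+k1*(x*x+y*y); x=xd/s;y=yd/s
    r=T[:3,:3]@np.array([x,-y,-1]); return T[:3,3],r/np.linalg.norm(r)
def proj(name,X):
    p,d,T,k=load(name); fx,fy,cx,cy,k1=k
    c=(np.atleast_2d(X)-T[:3,3])@T[:3,:3]
    x=c[:,0]/-c[:,2]; y=-c[:,1]/-c[:,2]; s=1+k1*(x*x+y*y)
    return np.stack([x*s*fx+cx,y*s*fy+cy],-1)
def tool():
    s=sense(); return np.array(s['tcp_pos']),R.from_quat(np.array(s['ee_rot'])[[1,2,3,0]])
def rows(tp,tR):
    """target TCP pos, Rotation -> units"""
    p,r=tool(); d=r.inv().apply(np.array(tp)-p)/30; t=(r.inv()*tR).as_rotvec(degrees=True)/6
    return d.round(3),t.round(3)
def st():
    s=sense(); print({k:np.round(v,3).tolist() for k,v in s.items()})
E
python3 - <<'E'
from h import *
st()
for c in ['scene','side','wrist']:
    p,d,i=snap(c,c+'0'); print(c,{k:np.round(v,3).tolist() for k,v in i.items()})
E
```

```text
pics
{'clock': 0.0, 'qpos': [-1.35, 0.334, 0.04, 1.466, -0.013, 1.343, -0.058], 'joint_vel': [-0.001, -0.001, 0.001, 0.001, -0.0, 0.001, -0.001], 'joint_torque': [0.001, -65.634, 1.336, -40.379, -0.06, 0.045, 0.0], 'tcp_pos': [204.211, 616.574, 221.638], 'ee_rot': [0.698, 0.112, 0.698, -0.113], 'ft_force': [-1.011, 0.07, 0.453], 'moment': [-0.02, 0.017, 0.03], 'grip_width': 87.298}
scene {'fx': 477.554, 'fy': 477.554, 'cx': 322.612, 'cy': 234.799, 'k1': -0.035, 'cam_to_world': [[0.655, 0.362, -0.664, -304.922], [-0.756, 0.312, -0.575, -682.587], [-0.001, 0.878, 0.478, 747.949], [0.0, 0.0, 0.0, 1.0]]}
side {'fx': 470.644, 'fy': 470.644, 'cx': 315.25, 'cy': 243.44, 'k1': 0.019, 'cam_to_world': [[0.921, 0.242, -0.306, 209.826], [-0.39, 0.604, -0.695, -765.218], [0.017, 0.759, 0.651, 850.904], [0.0, 0.0, 0.0, 1.0]]}
wrist {'fx': 378.727, 'fy': 378.727, 'cx': 321.872, 'cy': 238.664, 'k1': -0.04, 'cam_to_world': [[0.315, -0.914, -0.256, 134.176], [0.949, 0.303, 0.087, 639.732], [-0.002, -0.271, 0.963, 383.939], [0.0, 0.0, 0.0, 1.0]]}
```

View pics/scene0.png

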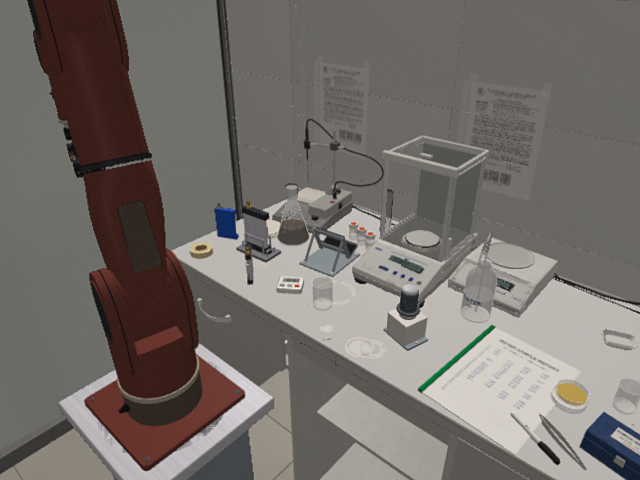

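View pics/side0.png

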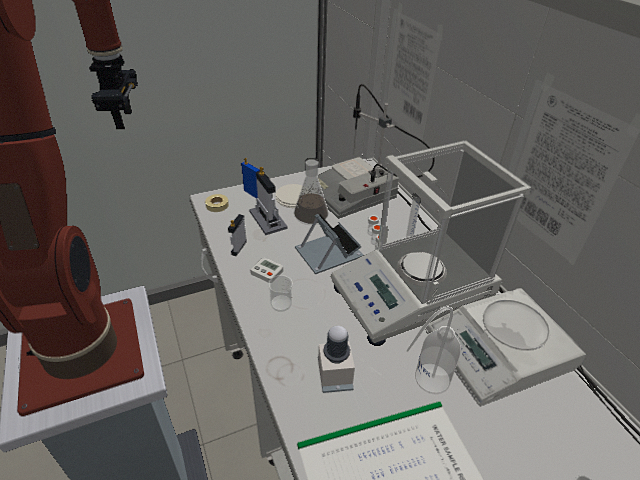

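View pics/wrist0.png

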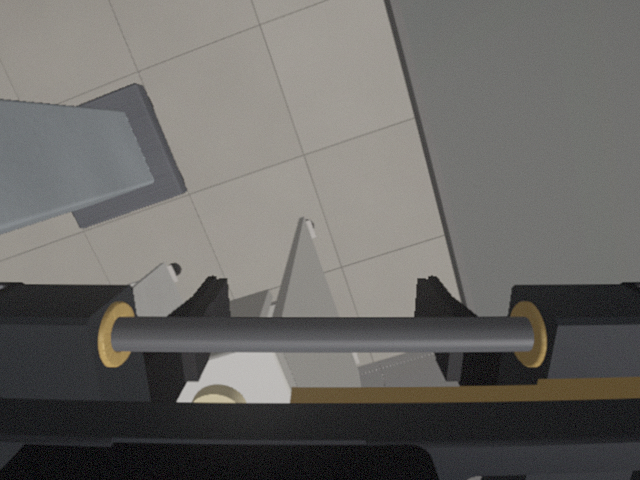

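Candidates for the module are the blue unit at scene (226,222), the grey unit in the wire stand at (258,228), and a small grey one at (249,265). By the description (not blue, and the larger of its colour), it is the one in the stand at (258,228). I'll check that in a close crop.

```bash
python3 - <<'E'
from h import *
p=cv2.imread('pics/scene0.png'); q=cv2.imread('pics/side0.png')
a=cv2.resize(p[180:300,190:380],None,fx=4,fy=4,interpolation=cv2.INTER_CUBIC)
b=cv2.resize(q[140:290,200:390],None,fx=4,fy=4,interpolation=cv2.INTER_CUBIC)
cv2.imwrite('pics/c1.png',a);cv2.imwrite('pics/c2.png',b)
P=cloud('scene0');Q=cloud('side0')
for n in ['axis_module','nipple','module_stand','cradle','cradle_rest','gun_holder','grease_gun','flask_500','beaker_100','wash_bottle','timer']:
  for c,C in [('scene',P),('side',Q)]:
    o=outline_of(n,c)
    for k in o[:3]:
      m=k['region']; 
      print(n,c,round(k['score'],2),np.round(k['centre']),m.sum(),np.nanmedian(C[m],0).round(0) , np.nanpercentile(C[m],[2],axis=0).round(0),np.nanpercentile(C[m],[98],axis=0).round(0))
st()
E
```

```text
axis_module scene 0.58 [225. 223.] 648 [512. 437.  58.] [[ 497.  405. -171.]] [[831. 941. 107.]]
axis_module scene 0.55 [255. 225.] 884 [511. 287.  99.] [[505. 250.  24.]] [[530. 335. 150.]]
axis_module side 0.79 [236. 234.] 516 [407. 192.  58.] [[385. 174.   0.]] [[451. 293.  97.]]
axis_module side 0.68 [249. 176.] 471 [514. 435.  62.] [[ 500.  404. -185.]] [[615. 939. 110.]]
axis_module side 0.58 [265. 193.] 734 [514. 276.  99.] [[508. 247.  16.]] [[535. 372. 153.]]
module_stand scene 0.77 [262. 252.] 285 [505. 257.  13.] [[483. 232.   4.]] [[553. 354.  30.]]
module_stand side 0.67 [267. 226.] 441 [509. 257.  11.] [[487. 229.   5.]] [[556. 343.  42.]]
cradle scene 0.57 [329. 254.] 1654 [621.  94.  11.] [[555.  38.   5.]] [[694. 153.  99.]]
cradle side 0.68 [329. 249.] 2076 [624.  84.   9.] [[558.  36.   3.]] [[695. 150.  97.]]
cradle_rest scene 0.56 [333. 242.] 691 [642.  95.  42.] [[610.  43.   4.]] [[754. 154. 100.]]
cradle_rest side 0.69 [340. 238.] 788 [663.  88.  38.] [[614.  41.   5.]] [[694. 192.  98.]]
gun_holder scene 0.9 [407. 330.] 1130 [ 459. -277.   38.] [[ 443. -299. 
[... 764 characters left out ...]
382.    9.]] [[ 673. -318.  237.]]
wash_bottle side 0.66 [441. 360.] 2398 [ 646. -364.  111.] [[ 590. -383.   12.]] [[ 682. -328.  245.]]
timer scene 0.88 [291. 286.] 422 [440.  81.  18.] [[409.  46.   4.]] [[479. 120.  22.]]
timer scene 0.36 [253. 224.] 1012 [511. 289.  92.] [[504. 250.   4.]] [[642. 454. 151.]]
{'clock': 1.25, 'qpos': [-1.35, 0.333, 0.04, 1.465, -0.013, 1.343, -0.058], 'joint_vel': [0.002, -0.001, 0.0, 0.001, -0.001, -0.002, -0.001], 'joint_torque': [0.001, -65.613, 1.333, -40.407, -0.06, 0.035, 0.0], 'tcp_pos': [204.365, 617.002, 222.521], 'ee_rot': [0.698, 0.113, 0.698, -0.113], 'ft_force': [-0.967, 0.097, -0.501], 'moment': [-0.006, 0.019, -0.002], 'grip_width': 87.005}
```

View pics/c1.png

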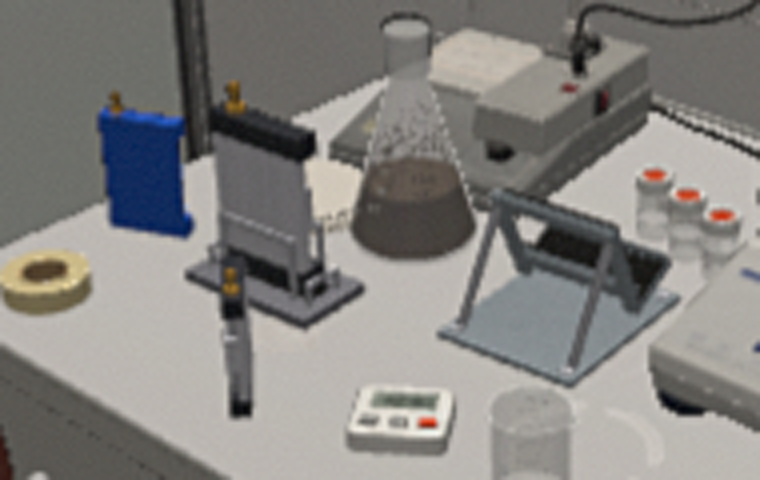

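View pics/c2.png

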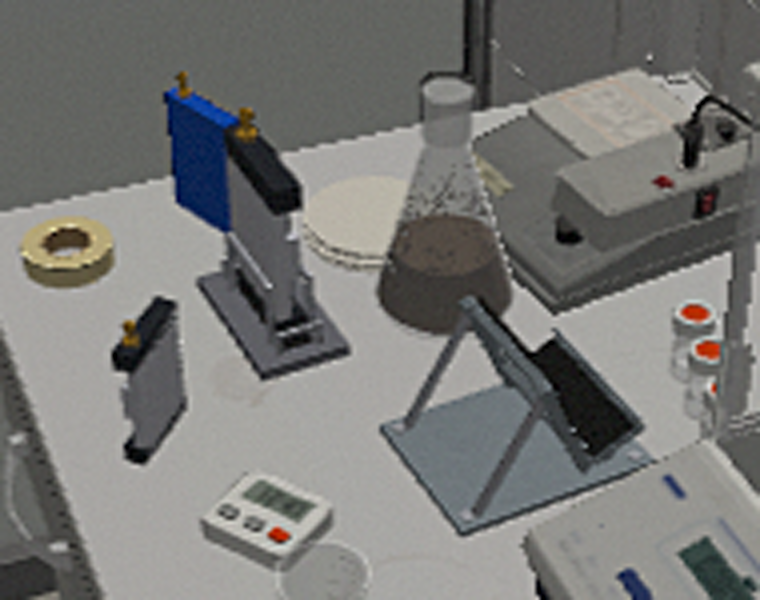

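The crop confirms it. The grey module with dark end blocks and a brass nipple stands in the wire stand, the blue one is behind it, and the smaller grey one stands in front. Next I'll fit the poses.

```bash
python3 - <<'E'
from h import *
for c in ['scene0','side0']:
    P=cloud(c).reshape(-1,3); col=load(c)[0].reshape(-1,3).astype(int)
    def sel(x0,x1,y0,y1,z0,z1): 
        m=(P[:,0]>x0)&(P[:,0]<x1)&(P[:,1]>y0)&(P[:,1]<y1)&(P[:,2]>z0)&(P[:,2]<z1); return m
    m=sel(480,570,225,350,60,160)
    X=P[m]; print(c,'module pts',len(X)); 
    h,e=np.histogram(X[:,2],bins=np.arange(60,165,5)); print(h)
    for z0,z1 in [(125,150),(60,122)]:
        Y=X[(X[:,2]>z0)&(X[:,2]<z1)]
        r=cv2.minAreaRect(Y[:,:2].astype(np.float32)); print(z0,r)
    Y=X[(X[:,2]>65)&(X[:,2]<140)]
    # back face line fit
    Y2=Y[Y[:,1]<330]
    vx,vy,x0,y0=cv2.fitLine(Y[:,:2].astype(np.float32),cv2.DIST_HUBER,0,.5,.01).ravel(); print('line ang',np.degrees(np.arctan2(vy,vx)),x0,y0)
    # nipple: brass
    R_,G,B=col.T; br=(R_-B>50)&sel(480,570,225,350,140,180); print('nip',br.sum(),P[br].mean(0) if br.any() else '', P[br].max(0))
    # stand base plate z 5..20
    m=sel(460,590,200,380,3,12); print('stand', cv2.minAreaRect(P[m][:,:2].astype(np.float32)),m.sum())
    # cradle base
    m=sel(530,740,0,180,3,14); print('cradle base', cv2.minAreaRect(P[m][:,:2].astype(np.float32)),m.sum(),np.median(P[m],0))
    m=sel(590,720,20,180,15,130); print('cradle up', P[m].min(0),P[m].max(0), m.sum())
    h,e=np.histogram(P[m][:,2],bins=np.arange(15,130,5)); print(h)
    # gun
    m=sel(430,520,-310,-210,60,160); h,e=np.histogram(P[m][:,2],bins=np.arange(60,165,5)); print(h)
    for z0,z1 in [(90,125),(74,86)]:
        Y=P[sel(430,520,-310,-210,z0,z1)]; print('gun',z0,len(Y),Y.min(0),Y.max(0))
    m=sel(400,560,-340,-180,3,12);print('holder foot', cv2.minAreaRect(P[m][:,:2].astype(np.float32)),m.sum())
    m=sel(400,560,-340,-180,15,64);print('holder', cv2.minAreaRect(P[m][:,:2].astype(np.float32)),m.sum())
E
```

```text
scene0 module pts 742
[57 42 35 39 31 36 35 32 36 32 43 33 30 39 39 41 68 64  7  3]
125 ((518.4881591796875, 295.278564453125), (26.050432205200195, 95.7724838256836), 4.102723121643066)
60 ((507.8999328613281, 291.49041748046875), (38.96118927001953, 87.64473724365234), 22.174272537231445)
line ang -84.517395 510.15466 291.84985
nip 21 [516.08215607 318.33589485 156.27305245] [522.72110312 329.47741324 169.20021787]
stand ((525.0071411132812, 290.0210266113281), (129.67791748046875, 179.94273376464844), 0.017244655638933182) 413
cradle base ((634.678955078125, 90.85179901123047), (208.43731689453125, 179.6030731201172), 0.4838537573814392) 1124 [601.57326778  90.39775093   8.06138973]
cradle up [590.30004598  39.81730078  15.12699961] [696.31802902 156.19103147 102.9555905 ] 737
[ 10  18  22  80 126 111  37  16  20  18  25  21  19  18  31  43 106  16
   0   0   0   0]
[254  66  15  18  96  44  34  33  34  34  29  33  38  32  46 117   7   0
   0   0]
gun 90 235 [ 459.79544894 -278.37623342   90.04551323] [ 490.3790761  -239.92548302  124.96544518]
gun 74 131 [ 455.70078702 -284.11719
[... 1000 characters left out ...]
2808369]
cradle up [590.0543032   38.12087458  16.08020859] [697.6651183  155.5827996  100.90130116] 869
[  9  22  64 154 177  60  48  20  24  21  19  27  12  22  23  55 108   4
   0   0   0   0]
[361  22   0  26 160  33  31  31  36  29  37  31  33  46  86 168   1   0
   0   0]
gun 90 228 [ 464.23125739 -280.10396065   90.35587533] [ 500.79252544 -248.48829451  124.89075493]
gun 74 198 [ 458.21439519 -285.31000848   76.95678584] [ 511.15538195 -236.25400742   85.92346803]
holder foot ((480.2066345214844, -260.761962890625), (157.33590698242188, 158.90948486328125), 89.22945404052734) 407
holder ((484.13671875, -259.1395568847656), (67.85150146484375, 64.3354263305664), 73.36539459228516) 819
```

```bash
python3 -m creep '0 0 0 0 0 0 60' ; python3 -c "
from h import *; st()"
```

```text
clock: 1.33
tcp_pos: [204.3, 617.0, 222.5]
ee_rot: [0.698, 0.113, 0.698, -0.113]
ft_force: [-0.1, 0.5, 0.6]
grip_width: 84.9
{'clock': 1.333, 'qpos': [-1.35, 0.333, 0.04, 1.465, -0.013, 1.343, -0.058], 'joint_vel': [-0.0, -0.0, 0.0, 0.001, 0.001, 0.0, -0.001], 'joint_torque': [-0.0, -65.61, 1.333, -40.407, -0.06, 0.035, 0.0], 'tcp_pos': [204.321, 617.025, 222.544], 'ee_rot': [0.698, 0.113, 0.698, -0.113], 'ft_force': [-0.098, 0.465, 0.568], 'moment': [-0.016, -0.01, -0.059], 'grip_width': 84.881}
```

```bash
cat >> h.py <<'E'
def Rt(xdir,ydir):
    x=np.array(xdir,float);x/=np.linalg.norm(x);y=np.array(ydir,float);y-=x*(x@y);y/=np.linalg.norm(y)
    return R.from_matrix(np.stack([x,y,np.cross(x,y)],1))
E
python3 - <<'E'
from h import *
p,r=tool(); print(r.as_matrix().round(3))
i=camera_info('wrist');T=np.array(i['cam_to_world']); print('cam in tool',r.inv().apply(T[:3,3]-p), (r.inv().as_matrix()@T[:3,:3]).round(3))
yaw=np.radians(4.5)
for s in (1,-1):
    tR=Rt([0,0,-1],[s*np.cos(yaw),s*np.sin(yaw),0]); print(s,rows([519.5,291,300],tR), tR.as_matrix()[:,2])
E
```

```text
[[-0.     0.314  0.949]
 [-0.     0.949 -0.314]
 [-1.    -0.    -0.   ]]
cam in tool [-162.07734959   -0.36311496  -73.72617342] [[ 0.001  0.271 -0.963]
 [ 1.     0.     0.001]
 [ 0.001 -0.963 -0.271]]
1 (array([-2.582, -7.014, 13.39 ]), array([11.196,  0.   ,  0.   ])) [ 0.0784591  -0.99691733  0.        ]
-1 (array([-2.582, -7.014, 13.39 ]), array([-18.804,  -0.   ,   0.   ])) [-7.84590957e-02  9.96917334e-01  2.77555756e-17]
```

```bash
python3 -m creep '-0.8 -2.3 4.4 3.7 0 0 87;-2 -7 13.4 11.2 0 0 87;-2 -7 13.4 11.2 0 0 87;-2 -7 13.4 11.2 0 0 87;-2 -7 13.4 11.2 0 0 87;-2 -7 13.4 11.2 0 0 87;-2 -7 13.4 11.2 0 0 87;-2 -7 13.4 11.2 0 0 87;-2 -7 13.4 11.2 0 0 87;-2 -7 13.4 11.2 0 0 87' 
python3 -m creep '0 0 0 0 0 0 87'
```

```text
clock: 2.17
tcp_pos: [492.9, 318.7, 278.0]
ee_rot: [0.517, 0.482, 0.517, -0.482]
ft_force: [1.4, 1.5, 0.0]
grip_width: 86.9
clock: 2.25
tcp_pos: [499.1, 310.6, 279.6]
ee_rot: [0.515, 0.487, 0.513, -0.485]
ft_force: [0.3, -1.6, -0.1]
grip_width: 87.1
```

```bash
python3 - <<'E'
from h import *
yaw=np.radians(4.5)
print(rows([519.5,291,280],Rt([0,0,-1],[np.cos(yaw),np.sin(yaw),0])))
E
```

```text
(array([-0.011,  0.643,  0.692]), array([-0.209,  0.012, -0.044]))
```

```bash
python3 -m creep '0 0.64 0.69 -0.2 0 -0.04 87;0 0.64 0.69 -0.2 0 -0.04 87;0 0.64 0.69 -0.2 0 -0.04 87;0 0.64 0.69 -0.2 0 -0.04 87'
python3 - <<'E'
from h import *
snap('wrist','w1')
o=outline_of('axis_module','wrist');print([(k['score'],k['centre'],k['region'].sum()) for k in o])
o=outline_of('nipple','wrist');print([(k['score'],k['centre'],k['region'].sum()) for k in o]); st()
E
```

```text
clock: 2.58
tcp_pos: [519.1, 291.5, 279.6]
ee_rot: [0.519, 0.48, 0.519, -0.48]
ft_force: [-0.7, 1.2, -0.4]
grip_width: 86.9
[(0.9, [320.7, 216.9], np.int64(3172)), (0.89, [223.0, 268.7], np.int64(1021)), (0.71, [330.8, 46.7], np.int64(2388))]
[(0.77, [325.3, 10.4], np.int64(204)), (0.53, [324.7, 194.1], np.int64(288))]
{'clock': 2.733, 'qpos': [-0.951, 0.203, 0.43, 1.535, -0.084, 1.422, -0.436], 'joint_vel': [-0.001, -0.001, 0.004, 0.0, 0.002, 0.001, 0.001], 'joint_torque': [0.474, -51.916, 4.224, -40.911, -0.033, 0.003, -0.007], 'tcp_pos': [518.567, 292.29, 279.545], 'ee_rot': [0.52, 0.479, 0.519, -0.48], 'ft_force': [-1.01, 0.12, -0.434], 'moment': [-0.05, 0.011, -0.016], 'grip_width': 86.677}
```

View pics/w1.png

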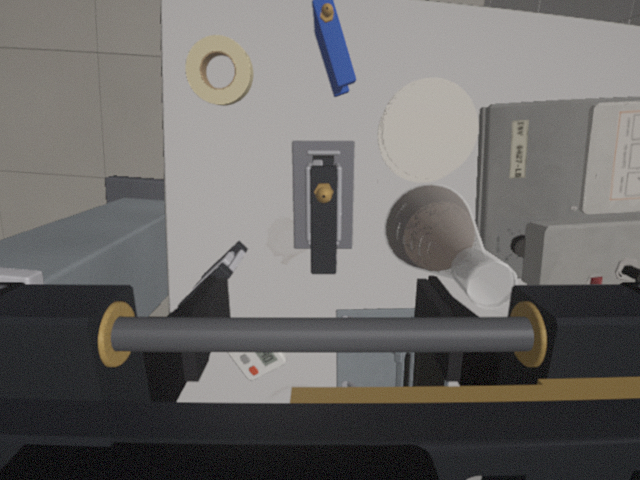

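```bash
python3 - <<'E'
from h import *
P=cloud('w1'); p=load('w1')[0].astype(int)
m=np.zeros((480,640),bool); m[140:282,295:345]=1
Z=P[...,2]; 
t=m&(abs(Z-142.5)<6)&(p.sum(-1)<150)
X=P[t]; print(len(X),np.median(X,0)); r=cv2.minAreaRect(X[:,:2].astype(np.float32)); print(r)
b=m&(p[...,0]-p[...,2]>50); print('nip',P[b].mean(0),P[b][P[b][:,2]>160].mean(0),Z[b].max())
s=np.zeros_like(m);s[135:255,285:360]=1; s&=(Z>2)&(Z<12); print('stand',cv2.minAreaRect(P[s][:,:2].astype(np.float32)),np.median(Z[s]))
q=(Z>165)&(Z<200)&(P[...,0]>560)&(P[...,1]>150)&(P[...,1]<350); print('neck',P[q].min(0),P[q].max(0))
yaw=np.radians(5)
E
```

```text
112 [515.16995267 289.20667749 142.40780664]
((519.4805297851562, 295.787841796875), (19.30756378173828, 88.19939422607422), 4.889370918273926)
nip [517.99949785 322.85669506 158.68703304] [518.17432086 322.17813012 164.42702343] 167.1620808975951
stand ((519.40185546875, 293.06890869140625), (79.54951477050781, 137.45550537109375), 0.22647398710250854) 9.679919465419914
neck [626.1508067  248.73584042 165.08281051] [664.13381174 286.73909326 188.18010944]
```

```bash
python3 - <<'E'
from h import *
P=cloud('w1'); p=load('w1')[0].astype(int)
m=np.zeros((480,640),bool); m[155:280,305:340]=1
Z=P[...,2]; t=m&(abs(Z-142.5)<5)
print(t.sum()); X=P[t]; print(cv2.minAreaRect(X[:,:2].astype(np.float32)))
# row-wise mid of block -> on plane z=142.5
C=[]
for v in range(170,272,3):
    u=np.where(t[v])[0]
    if len(u)>5: C.append((v,u.min(),u.max(),*P[v,u].mean(0)))
C=np.array(C); print(C[:,:3].astype(int).tolist()); k=np.polyfit(C[:,4],C[:,3],1); print(np.degrees(np.arctan(-k[0])), np.polyval(k,295.5))
yaw=np.radians(4.9)
print(rows([520,295.5,150],Rt([0,0,-1],[np.cos(yaw),np.sin(yaw),0])))
E
```

```text
2658
((519.1738891601562, 295.2711486816406), (21.84456443786621, 89.22647857666016), 4.676188945770264)
[[170, 309, 336], [173, 309, 336], [176, 309, 336], [179, 309, 336], [182, 309, 336], [185, 309, 336], [188, 309, 336], [191, 310, 336], [194, 310, 336], [197, 310, 336], [200, 310, 336], [203, 310, 336], [206, 310, 336], [209, 310, 336], [212, 310, 336], [215, 310, 336], [218, 310, 336], [221, 310, 336], [224, 310, 336], [227, 310, 336], [230, 310, 336], [233, 310, 336], [236, 310, 336], [239, 310, 336], [242, 310, 336], [245, 310, 335], [248, 310, 335], [251, 310, 335], [254, 310, 335], [257, 310, 335], [260, 310, 335], [263, 310, 335], [266, 310, 335], [269, 310, 335]]
4.4882299687545855 519.1533179559405
(array([ 4.318,  0.056, -0.107]), array([-0.055,  0.009, -0.   ]))
```

```bash
python3 - <<'E'
from h import *
yaw=np.radians(0)
print(rows([640,100,270],Rt([0,0,-1],[np.cos(yaw),np.sin(yaw),0])))
E
```

```text
(array([0.325, 3.524, 6.712]), array([ 0.762,  0.009, -0.001]))
```

```bash
python3 -m creep '0.1 1.2 2.2 0.25 0 0 87;0.3 3.5 6.7 0.75 0 0 87;0.3 3.5 6.7 0.75 0 0 87;0.3 3.5 6.7 0.75 0 0 87;0.3 3.5 6.7 0.75 0 0 87;0.3 3.5 6.7 0.75 0 0 87;0.3 3.5 6.7 0.75 0 0 87;0.3 3.5 6.7 0.75 0 0 87;0.3 3.5 6.7 0.75 0 0 87;0.3 3.5 6.7 0.75 0 0 87'
python3 - <<'E'
from h import *
snap('wrist','w2')
for n in ['cradle','cradle_rest']:
  o=outline_of(n,'wrist');print([(k['score'],k['centre'],k['region'].sum()) for k in o])
  if o: np.save('pics/w2_%s.npy'%n,o[0]['region'])
st()
E
```

```text
clock: 3.57
tcp_pos: [638.6, 102.7, 270.7]
ee_rot: [0.501, 0.499, 0.501, -0.499]
ft_force: [-0.1, 0.2, 0.4]
grip_width: 86.8
[(0.86, [314.0, 206.9], np.int64(14203))]
[(0.95, [333.7, 203.7], np.int64(7471))]
{'clock': 3.717, 'qpos': [-0.65, 0.335, 0.56, 1.422, -0.177, 1.434, -0.088], 'joint_vel': [0.007, 0.001, 0.006, -0.002, -0.001, -0.001, 0.002], 'joint_torque': [-0.002, -59.018, 7.787, -40.423, -0.068, 0.032, -0.008], 'tcp_pos': [638.835, 101.828, 270.895], 'ee_rot': [0.501, 0.499, 0.501, -0.499], 'ft_force': [-1.121, 0.533, 0.508], 'moment': [-0.092, 0.096, 0.044], 'grip_width': 86.906}
```

View pics/w2.png

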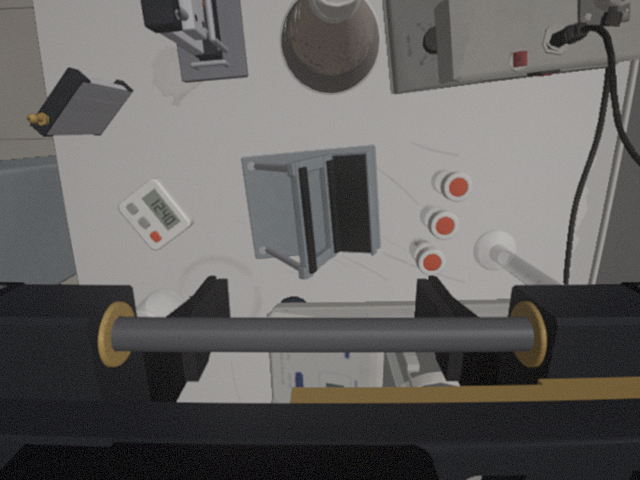

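```bash
python3 - <<'E'
from h import *
P=cloud('w2'); p=load('w2')[0].astype(int); Z=P[...,2]
m=np.load('pics/w2_cradle.npy'); r=np.load('pics/w2_cradle_rest.npy')
b=m&(Z>2)&(Z<13)
b=cv2.morphologyEx(b.astype(np.uint8),cv2.MORPH_OPEN,np.ones((3,3)))>0
X=P[b][:,:2].astype(np.float32); print('base',cv2.minAreaRect(X),np.median(Z[b]))
dark=(p.sum(-1)<120)
L=dark&r; L[:,:328]=0
print('ledge',L.sum(),cv2.minAreaRect(P[L][:,:2].astype(np.float32)),np.nanmin(P[L],0),np.nanmax(P[L],0))
U=dark&r; U[:,320:]=0
print('pad',U.sum(),cv2.minAreaRect(P[U][:,:2].astype(np.float32)),np.nanmin(P[U],0),np.nanmax(P[U],0))
# plane fit ledge
A=P[L]; c=A.mean(0); n=np.linalg.svd(A-c)[2][2]; n*=np.sign(n[2]); print('ledge n',n,c, 'tilt',np.degrees(np.arccos(n[2])),np.degrees(np.arctan2(n[1],n[0])))
A=P[U]; c=A.mean(0); n=np.linalg.svd(A-c)[2][2]; n*=np.sign(n[0]); print('pad n',n,c,np.degrees(np.arctan2(n[1],n[0])))
img=cv2.imread('pics/w2.png')[130:295,225:400]; cv2.imwrite('pics/c3.png',cv2.resize(img,None,fx=3.5,fy=3.5,interpolation=cv2.INTER_CUBIC))
E
```

```text
base ((627.5022583007812, 97.09587860107422), (150.32980346679688, 120.20649719238281), 5.234034538269043) 5.997879275615787
ledge 1882 ((nan, nan), (0.0, 0.0), 0.0) [644.73411432  48.82705728  22.46360674] [690.39646056 152.58209258  42.80668596]
pad 293 ((625.6151123046875, 97.0135726928711), (5.080660343170166, 96.48164367675781), 5.60206413269043) [618.45528085  48.83796773  90.27662913] [632.31703241 144.87154819  99.36176303]Traceback (most recent call last):
  File "<stdin>", line 13, in <module>
    u, s, vh = gufunc(a, signature=signature)
               ~~~~~~^^^^^^^^^^^^^^^^^^^^^^^^
    raise LinAlgError("SVD did not converge")
numpy.linalg.LinAlgError: SVD did not converge
```

```bash
python3 - <<'E'
from h import *
P=cloud('w2'); p=load('w2')[0].astype(int); Z=P[...,2]
r=np.load('pics/w2_cradle_rest.npy')
dark=(p.sum(-1)<120)&~np.isnan(Z)
yaw=np.radians(5.23); M=np.array([[np.cos(yaw),np.sin(yaw)],[-np.sin(yaw),np.cos(yaw)]])
bc=np.array([627.5,97.1])
C=P.copy(); C[...,:2]=(P[...,:2]-bc)@M.T
L=dark&r; L[:,:328]=0
A=C[L]; A=A[np.abs(A[:,2]-33)<12]; c=A.mean(0); n=np.linalg.svd(A-c,full_matrices=False)[2][2]; n*=np.sign(n[2]); print('ledge n',n,c,'tilt',np.degrees(np.arccos(n[2])))
print(np.percentile(A,[.5,99.5],axis=0))
# where is z=30 with slope tan24
x=A[:,0]-(A[:,2]-30)/np.tan(np.radians(24)); print('origin x from ledge',np.median(x),x.std())
U=dark&r; U[:,320:]=0
B=C[U]; t=np.radians(24)
# pad face: cos24*(x-x0)+sin24*(z-30) = -11
x0=B[:,0]+ (np.sin(t)*(B[:,2]-30)+11)/np.cos(t); print('origin x from pads',np.median(x0),x0.std())
print('pad y',np.percentile(B[:,1],[1,99]))
# cross-section |y|<15
s=r&(np.abs(C[...,1])<20)&~np.isnan(Z)
S=C[s]; o=np.argsort(S[:,0])
for a in range(-30,70,3):
    q=S[(S[:,0]>=a)&(S[:,0]<a+3)]
    if len(q): print(a,len(q),np.percentile(q[:,2],[10,50,90]).round(1))
img=cv2.imread('pics/w2.png')[130:295,225:400]; cv2.imwrite('pics/c3.png',cv2.resize(img,None,fx=3.5,fy=3.5,interpolation=cv2.INTER_CUBIC))
E
```

```text
ledge n [-0.14814474 -0.0023638   0.98896286] [39.5627475  -1.10335673 31.89274933] tilt 8.52051945621362
[[ 20.94763607 -51.21384178  23.61290203]
 [ 58.61704344  50.40862489  41.86396671]]
origin x from ledge 39.88629943348778 13.048564027231377
origin x from pads 39.29346493479038 1.1697842995126833
pad y [-47.17498809  47.70957975]
-24 4 [4.6 5.5 6.7]
-15 57 [92.8 93.8 94.7]
-12 131 [93.9 95.1 96.1]
-9 143 [94.7 95.8 96.7]
-6 137 [95.6 96.7 97.6]
-3 151 [93.9 96.1 97.7]
0 76 [89.7 91.6 93.1]
9 15 [36.  37.2 38.2]
12 103 [36.7 37.8 39. ]
15 107 [38.  39.1 40.1]
18 102 [38.3 39.5 40.5]
21 108 [39.2 40.3 41.2]
24 95 [33.  35.6 38.9]
27 99 [24.  24.9 25.9]
30 101 [24.8 26.  27.5]
33 96 [26.2 27.5 28.7]
36 106 [27.6 28.6 29.8]
39 99 [28.9 30.1 31.3]
42 103 [30.2 31.4 32.5]
45 106 [31.7 32.9 34. ]
48 105 [32.9 34.2 35.3]
51 110 [34.4 35.6 36.8]
54 109 [35.8 36.8 37.8]
57 135 [37.  38.3 45.3]
60 99 [43.2 44.9 46. ]
63 74 [36.7 39.3 41.9]
66 17 [33.9 35.2 35.8]
```

View pics/c3.png

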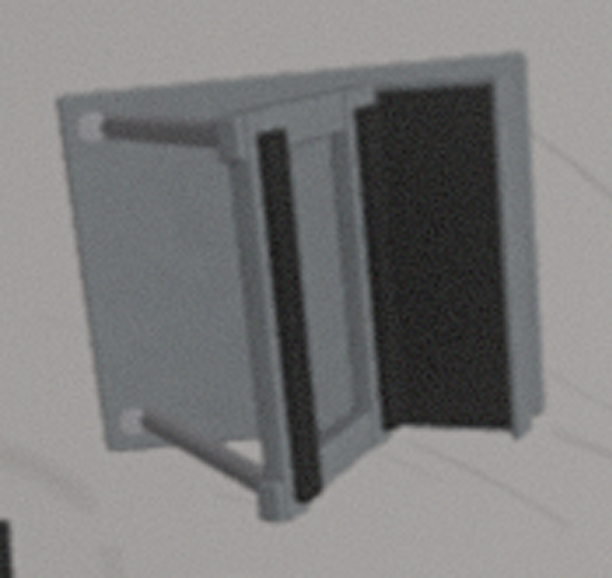

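```bash
python3 - <<'E'
from h import *
yaw=np.radians(4.6); Q=Rt([0,0,-1],[np.cos(yaw),np.sin(yaw),0])
print(rows([519.3,295.3,240],Q)); print(rows([519.3,295.3,113],Q))
E
```

```text
(array([ 1.027, -3.962, -6.463]), array([-0.733,  0.004, -0.001]))
(array([ 5.26 , -3.963, -6.465]), array([-0.733,  0.004, -0.001]))
```

```bash
python3 -m creep '0.2 -1.3 -2.2 -0.3 0 0 87;1 -3.96 -6.46 -0.73 0 0 87;1 -3.96 -6.46 -0.73 0 0 87;1 -3.96 -6.46 -0.73 0 0 87;1 -3.96 -6.46 -0.73 0 0 87;1 -3.96 -6.46 -0.73 0 0 87;1 -3.96 -6.46 -0.73 0 0 87;1 -3.96 -6.46 -0.73 0 0 87;1 -3.96 -6.46 -0.73 0 0 87;1 -3.96 -6.46 -0.73 0 0 87'
python3 - <<'E'
from h import *
snap('wrist','w3')
P=cloud('w3');Z=P[...,2]; m=np.zeros((480,640),bool);m[150:330,300:345]=1
t=m&(abs(Z-142.5)<5)&(P[...,0]>500)&(P[...,0]<540);print(t.sum(),cv2.minAreaRect(P[t][:,:2].astype(np.float32)),np.median(Z[t]))
yaw=np.radians(4.6); Q=Rt([0,0,-1],[np.cos(yaw),np.sin(yaw),0])
print(rows([519.3,295.3,113],Q)); st()
E
```

```text
clock: 4.55
tcp_pos: [520.3, 293.9, 241.2]
ee_rot: [0.519, 0.48, 0.519, -0.48]
ft_force: [-0.1, 1.6, -0.3]
grip_width: 86.8
3354 ((519.7183227539062, 294.1808166503906), (21.99022674560547, 89.7632827758789), 4.398768901824951) 142.26453757265924
(array([ 4.273, -0.034, -0.054]), array([-0.026,  0.004, -0.008]))
{'clock': 4.6, 'qpos': [-0.955, 0.224, 0.436, 1.591, -0.095, 1.348, -0.43], 'joint_vel': [0.004, 0.0, -0.004, -0.001, -0.003, -0.0, -0.002], 'joint_torque': [-0.674, -52.582, 3.989, -40.274, -0.098, 0.005, 0.008], 'tcp_pos': [520.323, 293.809, 241.182], 'ee_rot': [0.519, 0.48, 0.519, -0.48], 'ft_force': [-0.248, 0.665, -0.112], 'moment': [-0.076, 0.099, -0.017], 'grip_width': 86.863}
```

View pics/w3.png

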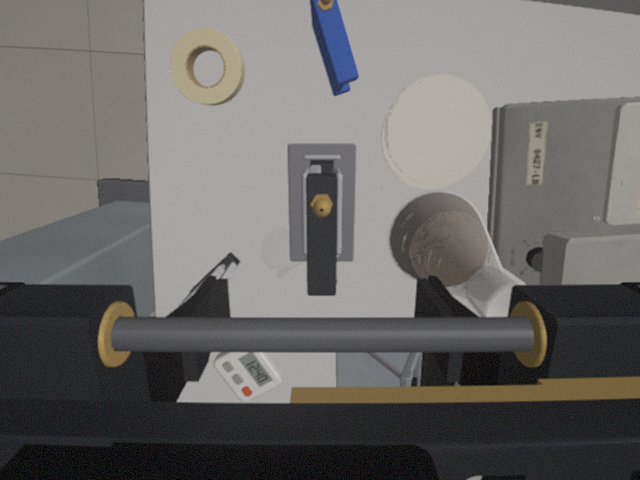

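The view shows the module top at (321,235), with the nipple at (321,205), aligned between the fingers. Descending now.

```bash
python3 -m creep '1.2 -0.03 -0.03 0 0 0 87;2.4 -0.03 -0.03 0 0 0 87;3.3 -0.03 -0.03 0 0 0 87;4 -0.03 -0.03 0 0 0 87;4.27 -0.03 -0.03 0 0 0 87;4.27 -0.03 -0.03 0 0 0 87;4.27 -0.03 -0.03 0 0 0 87'
python3 - <<'E'
from h import *
yaw=np.radians(4.6); Q=Rt([0,0,-1],[np.cos(yaw),np.sin(yaw),0])
print(rows([519.5,294.7,113],Q)); 
snap('side','s3')
q=cv2.imread('pics/s3.png'); cv2.imwrite('pics/c4.png',cv2.resize(q[120:290,190:390],None,fx=3.5,fy=3.5))
E
```

```text
clock: 5.18
tcp_pos: [520.3, 294.2, 113.9]
ee_rot: [0.519, 0.481, 0.518, -0.48]
ft_force: [0.8, 0.3, 0.9]
grip_width: 87.0
(array([ 0.032, -0.024, -0.02 ]), array([-0.037,  0.004, -0.014]))
```

View pics/c4.png

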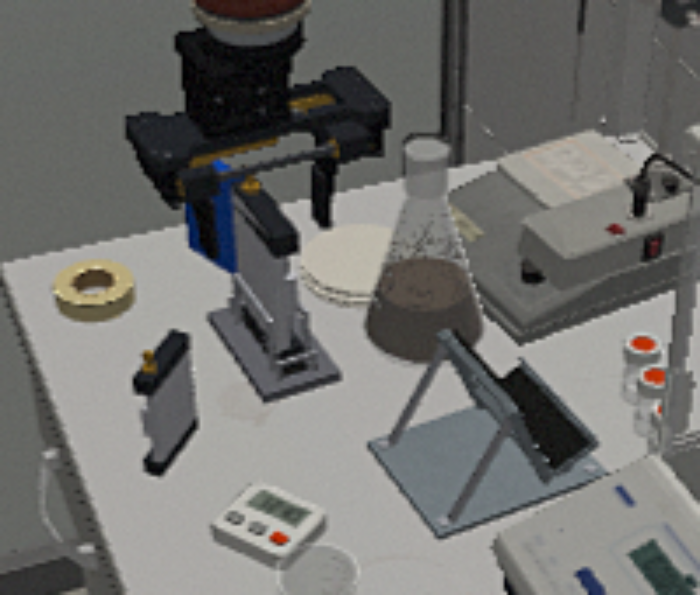

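```bash
python3 -m creep '0 0 0 0 0 0 40;0 0 0 0 0 0 10;0 0 0 0 0 0 10;0 0 0 0 0 0 10;0 0 0 0 0 0 10;0 0 0 0 0 0 10;0 0 0 0 0 0 10;0 0 0 0 0 0 10' 45; python3 -c "
from h import *; st()"
```

```text
clock: 5.9
tcp_pos: [520.6, 294.6, 114.6]
ee_rot: [0.519, 0.481, 0.518, -0.48]
ft_force: [0.2, -0.1, 0.2]
grip_width: 41.8
{'clock': 5.9, 'qpos': [-0.935, 0.32, 0.417, 1.746, -0.143, 1.102, -0.395], 'joint_vel': [0.001, 0.002, -0.0, -0.001, 0.001, -0.001, 0.002], 'joint_torque': [-0.003, -56.688, 5.919, -36.742, -0.057, -0.007, -0.0], 'tcp_pos': [520.578, 294.619, 114.589], 'ee_rot': [0.519, 0.481, 0.518, -0.48], 'ft_force': [0.246, -0.123, 0.187], 'moment': [-0.039, 0.091, -0.032], 'grip_width': 41.793}
```

```bash
python3 -m creep '0 0 0 0 0 0 10;0 0 0 0 0 0 10;0 0 0 0 0 0 10;0 0 0 0 0 0 10;0 0 0 0 0 0 10;0 0 0 0 0 0 10;0 0 0 0 0 0 10' 45; python3 -c "
from h import *; st()"
```

```text
clock: 6.48
tcp_pos: [520.4, 294.6, 114.5]
ee_rot: [0.519, 0.481, 0.518, -0.48]
ft_force: [-1.8, 0.3, 0.3]
grip_width: 21.7
{'clock': 6.483, 'qpos': [-0.935, 0.32, 0.417, 1.747, -0.143, 1.103, -0.395], 'joint_vel': [-0.001, -0.003, 0.001, -0.001, 0.0, -0.001, -0.0], 'joint_torque': [0.284, -56.611, 6.24, -37.367, 0.111, -0.563, 0.001], 'tcp_pos': [520.368, 294.606, 114.533], 'ee_rot': [0.519, 0.481, 0.518, -0.48], 'ft_force': [-1.794, 0.251, 0.325], 'moment': [-0.157, 0.42, -0.029], 'grip_width': 21.67}
```

```bash
python3 -m creep '-0.3 0 0 0 0 0 10;-1 0 0 0 0 0 10;-2 0 0 0 0 0 10;-3 0 0 0 0 0 10;-4 0 0 0 0 0 10;-4.6 0 0 0 0 0 10;-4.6 0 0 0 0 0 10'; python3 - <<'E'
from h import *
st(); snap('wrist','w4'); snap('side','s4')
P=cloud('w4');Z=P[...,2]; print(Z[200:300:20,322])
E
```

```text
clock: 7.07
tcp_pos: [521.8, 295.1, 257.1]
ee_rot: [0.52, 0.483, 0.518, -0.478]
ft_force: [0.6, -0.2, -5.9]
grip_width: 21.5
{'clock': 7.067, 'qpos': [-0.958, 0.214, 0.438, 1.569, -0.092, 1.37, -0.434], 'joint_vel': [0.004, 0.037, -0.006, 0.083, -0.008, -0.074, 0.008], 'joint_torque': [-0.882, -53.193, 3.658, -41.865, -0.086, 1.257, -0.091], 'tcp_pos': [521.778, 295.119, 257.068], 'ee_rot': [0.52, 0.483, 0.518, -0.478], 'ft_force': [0.625, -0.166, -5.925], 'moment': [-0.03, -0.107, 0.025], 'grip_width': 21.487}
[202.06218577 282.1156182  281.54105418 287.60452918 305.84624167]
```

View pics/w4.png

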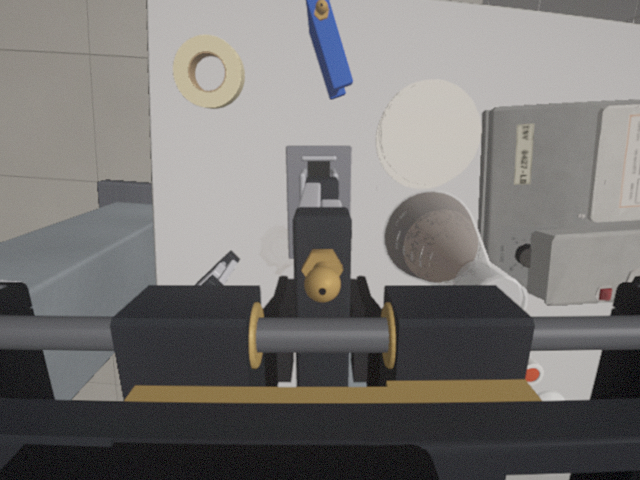

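View pics/s4.png

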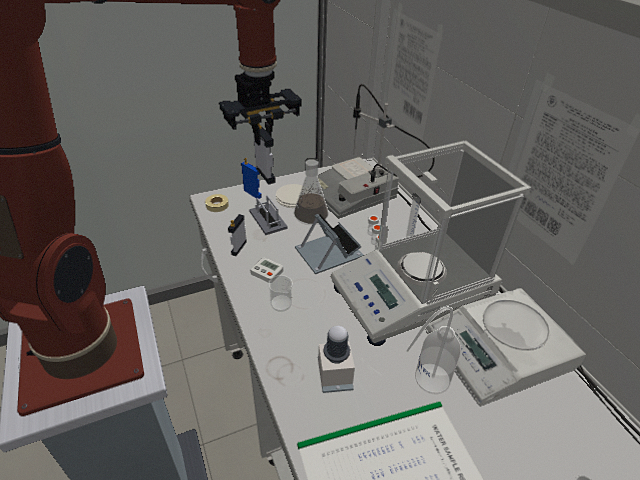

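```bash
python3 - <<'E'
from h import *
P=cloud('w4'); p=load('w4')[0].astype(int)
pos,r=tool()
C=r.inv().apply((P-pos).reshape(-1,3)).reshape(P.shape)
m=np.zeros((480,640),bool); m[214:278,299:347]=1
t=m&(np.abs(C[...,0]+27)<5)&(p[...,0]-p[...,2]<25)&(np.abs(C[...,1])<12)
A=C[t]; print(t.sum(),A.min(0),A.max(0)); k=np.linalg.lstsq(np.c_[A[:,1:],np.ones(len(A))],A[:,0],rcond=None)[0]; print('x = a y + b z + c',k, 'deg',np.degrees(np.arctan(k[:2])))
# carriage side/back edges
b=(p[...,0]-p[...,2]>50); b[:250]=0;b[305:]=0;b[:,:300]=0;b[:,345:]=0
N=C[b]; q=N[N[:,0]<-40]; print('nipple',N.min(0),N.max(0),q.mean(0),len(q))
for v in range(214,262,6):
    u=np.where(t[v])[0]; print(v,u.min(),u.max(),C[v,u].mean(0).round(1))
E
```

```text
2071 [-31.98641499  -7.64014876 -45.05442206] [-26.23285784  10.30304626 -20.53211771]
x = a y + b z + c [-5.80517421e-04 -3.16753169e-02 -3.10425693e+01] deg [-0.03326119 -1.81425537]
nipple [nan nan nan] [nan nan nan] [-51.81568765   1.58998111 -27.6740422 ] 861
214 299 346 [-27.3   1.3 -44.8]
220 299 346 [-29.8   1.3 -43.1]
226 299 346 [-30.2   1.3 -40.9]
232 299 346 [-30.    1.3 -38.7]
238 299 346 [-29.9   1.3 -36.3]
244 299 346 [-30.    1.3 -34.1]
250 299 346 [-30.    1.3 -31.7]
256 299 346 [-30.    1.3 -29.4]
```

```bash
cat > hand.py <<'E'
from h import *
import sys
n=sys.argv[1]; pos,r=tool(); snap('wrist',n)
P=cloud(n); p=load(n)[0].astype(int)
C=r.inv().apply((P-pos).reshape(-1,3)).reshape(P.shape)
m=np.zeros((480,640),bool); m[221:262,302:344]=1
t=m&(np.abs(C[...,0]+27)<6)&(p[...,0]-p[...,2]<25)
A=C[t]; k=np.linalg.lstsq(np.c_[A[:,1:],np.ones(len(A))],A[:,0],rcond=None)[0]; print('x=ay+bz+c',k,'deg',np.degrees(np.arctan(k[:2])))
t=(np.abs(C[...,0]+27)<6)&(np.abs(C[...,1])<14)&(C[...,2]<-15)&(C[...,2]>-60)&(p[...,0]-p[...,2]<25); print(t.sum(), np.percentile(C[t],[1,99],axis=0))
b=(p[...,0]-p[...,2]>50); b[:245]=0;b[305:]=0;b[:,:300]=0;b[:,345:]=0
N=C[b&~np.isnan(C[...,0])]; q=N[N[:,0]<-42]; print('nip',q.mean(0),np.percentile(N,[1,99],axis=0))
print(pos.round(1))
E
python3 hand.py w5; python3 -c "
from h import *;st()"
```

```text
x=ay+bz+c [ 7.75985660e-03  5.73120445e-03 -2.63587732e+01] deg [0.44459811 0.32837023]
3035 [[-27.90030002 -11.38009897 -44.43347158]
 [-21.94510871  10.26811524 -15.71620919]]
nip [-48.44495993   0.22254657 -27.29883683] [[-51.00855141  -6.85764283 -32.05312633]
 [-26.37795434   6.52859288 -20.59473118]]
[520.  294.3 252. ]
{'clock': 7.217, 'qpos': [-0.958, 0.219, 0.437, 1.577, -0.093, 1.367, -0.434], 'joint_vel': [-0.0, 0.014, -0.004, 0.017, -0.001, 0.001, -0.002], 'joint_torque': [0.199, -58.075, 4.981, -45.401, -0.028, -0.026, -0.009], 'tcp_pos': [519.36, 294.1, 250.773], 'ee_rot': [0.519, 0.48, 0.519, -0.481], 'ft_force': [-0.147, 0.087, -6.532], 'moment': [-0.14, 0.087, -0.027], 'grip_width': 21.769}
```

```bash
cat >> h.py <<'E'
cyaw=np.radians(5.23); ct=np.radians(24)
CO=np.array([667.1,100.7,30.])
CZ=np.array([-np.sin(ct)*np.cos(cyaw),-np.sin(ct)*np.sin(cyaw),np.cos(ct)])
CX=np.array([np.cos(ct)*np.cos(cyaw),np.cos(ct)*np.sin(cyaw),np.sin(ct)])
CY=np.cross(CZ,CX)
def rest(x,y,z): return CO+CX*x+CY*y+CZ*z
RR=Rt(-CZ,CX)
def inrest():
    p,r=tool(); d=p-CO; return np.array([d@CX,d@CY,d@CZ]), np.degrees((RR.inv()*r).as_rotvec())
E
python3 - <<'E'
from h import *
print(rest(20,0,173)); t=rest(20,0,173); t[2]=265
print(rows(t,RR))
E
```

```text
[615.22234948  95.9513746  196.17809703]
(array([-0.467,  2.679,  6.831]), array([-0.134,  0.038,  3.999]))
```

```bash
python3 -m creep '-0.2 0.3 0.6 0 0 0 10;-0.4 0.7 1.7 0 0 0 10;-0.47 1.2 2.9 0 0 0 10;-0.47 1.7 4.1 0 0 0.5 10;-0.47 2.2 5.3 -0.1 0 1.5 10;-0.47 2.6 6.4 -0.13 0 2.5 10;-0.47 2.68 6.83 -0.13 0.04 3.4 10;-0.47 2.68 6.83 -0.13 0.04 4 10;-0.47 2.68 6.83 -0.13 0.04 4 10;-0.47 2.68 6.83 -0.13 0.04 4 10'
python3 -m creep '0 0 0 0 0 0 10'
python3 - <<'E'
from h import *
st(); print(inrest()); print(rows(rest(14,0,123),RR)); snap('side','s5')
q=cv2.imread('pics/s5.png'); cv2.imwrite('pics/c5.png',cv2.resize(q[50:300,200:450],None,fx=2.4,fy=2.4))
E
```

```text
clock: 8.05
tcp_pos: [613.1, 96.2, 262.8]
ee_rot: [0.609, 0.574, 0.413, -0.359]
ft_force: [-0.3, 1.2, -5.4]
grip_width: 21.3
clock: 8.13
tcp_pos: [612.8, 97.2, 262.2]
ee_rot: [0.609, 0.573, 0.415, -0.359]
ft_force: [0.0, 0.8, -6.6]
grip_width: 21.6
{'clock': 8.133, 'qpos': [-0.81, -0.066, 0.521, 1.888, 0.138, 0.91, -0.252], 'joint_vel': [-0.007, 0.018, -0.002, 0.013, -0.02, 0.024, 0.012], 'joint_torque': [0.494, -34.431, -1.349, -44.842, 0.761, -3.205, -0.13], 'tcp_pos': [612.81, 97.168, 262.241], 'ee_rot': [0.609, 0.573, 0.415, -0.359], 'ft_force': [0.045, 0.793, -6.633], 'moment': [-0.211, 1.049, -0.065], 'grip_width': 21.559}
(array([ 44.77665435,   1.4313966 , 234.28393283]), array([-0.10775719,  0.04545523, -0.44097764]))
(array([ 3.717, -0.997,  0.049]), array([ 0.018, -0.008,  0.073]))
```

View pics/c5.png

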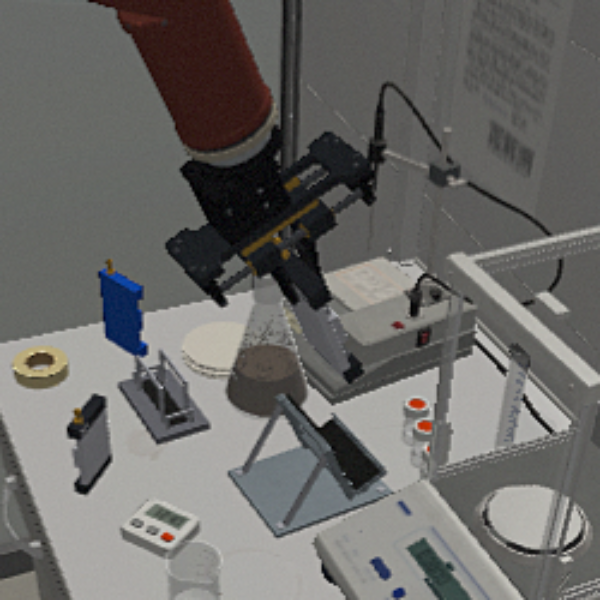

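```bash
python3 -m creep '0.7 -0.2 0.03 0 0 0 10;1.6 -0.45 0.05 0 0 0.05 10;2.6 -0.75 0.05 0 0 0.07 10;3.4 -0.95 0.05 0 0 0.07 10;3.7 -1 0.05 0 0 0.07 10;3.7 -1 0.05 0 0 0.07 10;3.7 -1 0.05 0 0 0.07 10'
python3 - <<'E'
from h import *
st(); print(inrest()); print(rows(rest(5,0,108),RR)); snap('side','s6');snap('wrist','w6')
q=cv2.imread('pics/s6.png'); cv2.imwrite('pics/c6.png',cv2.resize(q[100:300,230:430],None,fx=3,fy=3))
E
```

```text
clock: 8.77
tcp_pos: [630.1, 97.5, 148.4]
ee_rot: [0.611, 0.573, 0.413, -0.358]
ft_force: [-0.3, 0.4, -6.0]
grip_width: 21.6
{'clock': 8.767, 'qpos': [-0.785, 0.087, 0.551, 2.005, 0.028, 0.65, -0.17], 'joint_vel': [0.0, -0.036, 0.002, -0.02, 0.005, -0.001, -0.004], 'joint_torque': [-0.11, -38.582, 2.007, -40.451, 0.124, -3.305, 0.088], 'tcp_pos': [630.147, 97.459, 148.414], 'ee_rot': [0.611, 0.573, 0.413, -0.358], 'ft_force': [-0.254, 0.445, -6.014], 'moment': [-0.191, 1.075, -0.021], 'grip_width': 21.613}
(array([ 14.27531146,   0.14089092, 123.26436036]), array([-0.1654006 , -0.03454142, -0.10822877]))
(array([ 0.509, -0.308,  0.003]), array([0.028, 0.006, 0.018]))
```

View pics/c6.png

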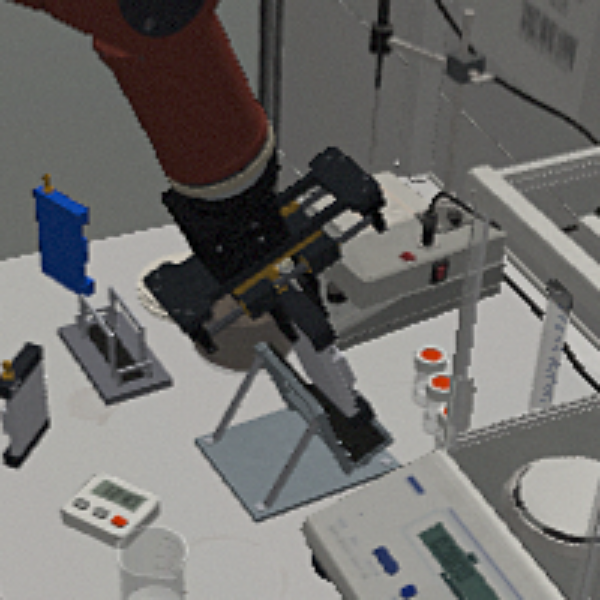

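View pics/w6.png

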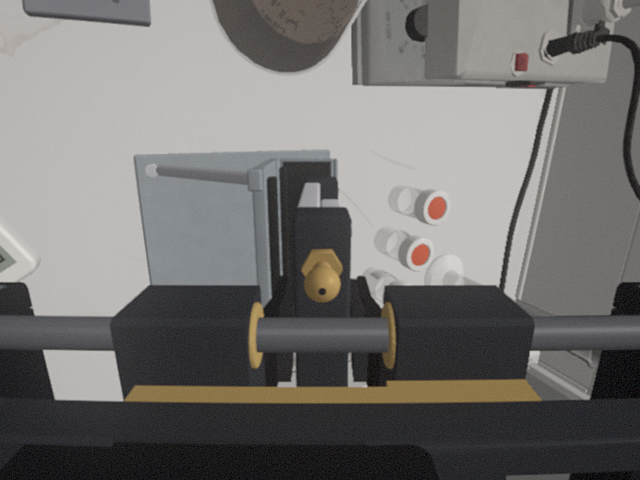

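```bash
python3 -m creep '0.25 -0.15 0 0 0 0 10;0.5 -0.31 0 0.03 0 0.02 10;0.5 -0.31 0 0.03 0 0.02 10;0.5 -0.31 0 0.03 0 0.02 10'
python3 - <<'E'
from h import *
print(inrest(),sense()['ft_force'])
n='w7'; pos,r=tool(); snap('wrist',n)
P=cloud(n); d=P-CO; C=np.stack([d@CX,d@CY,d@CZ],-1); p=load(n)[0]
m=(abs(C[...,1])<60)&(abs(C[...,2])<15)&(C[...,0]>-20)&(C[...,0]<30)&(p.sum(-1)<150)
m[:,:]&=np.arange(480)[:,None]<215
print('ledge',m.sum(),np.percentile(C[m],[2,50,98],axis=0).round(1))
m=(abs(C[...,1])<60)&(C[...,2]>60)&(C[...,2]<90)&(C[...,0]>-30)&(C[...,0]<0)&(np.arange(640)[None]<300)&(np.arange(480)[:,None]<280)
print('bar',m.sum(),np.percentile(C[m],[2,50,98],axis=0).round(1))
m&=p.sum(-1)<120
print('pad',m.sum(),np.percentile(C[m],[2,50,98],axis=0).round(1))
q=cv2.imread('pics/w7.png'); cv2.imwrite('pics/c7.png',cv2.resize(q[130:310,230:380],None,fx=3.3,fy=3.3))
E
```

```text
clock: 9.2
tcp_pos: [627.6, 97.3, 131.8]
ee_rot: [0.61, 0.576, 0.411, -0.357]
ft_force: [0.5, 0.5, -5.5]
grip_width: 21.6
(array([  5.23271727,   0.24794154, 109.11341948]), array([0.05030481, 0.04047558, 0.09821166])) [ 0.51359601  0.50767527 -5.4993445 ]
ledge 125 [[-12.   27.9  -1.3]
 [ -5.   44.6  -0.2]
 [ 20.8  51.6  11.5]]
bar 2857 [[-27.8  -0.6  70.6]
 [-17.   30.9  79.4]
 [-10.   54.8  82.4]]
pad 117 [[-13.7  -1.4  77.4]
 [-12.7  10.3  78.9]
 [-10.5  40.5  80.3]]
```

View pics/c7.png

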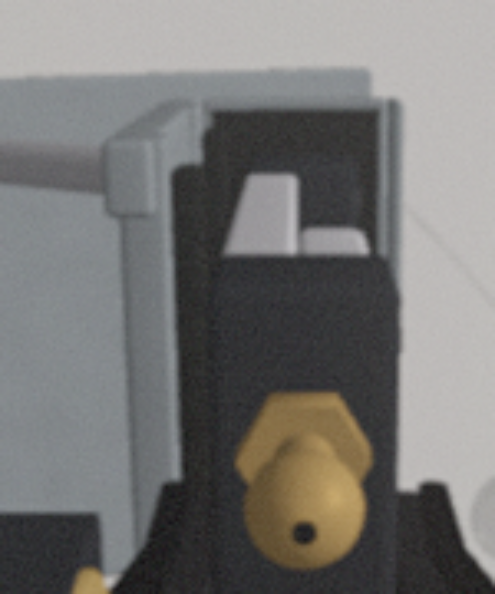

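```bash
python3 -m creep '0.08 0 0 0 0 0 10;0.15 0 0 0 0 0 10;0.15 0 0 0 0 0 10'; python3 -m creep '0.04 0 0 0 0 0 10;0.07 0 0 0 0 0 10;0.07 0 0 0 0 0 10'; python3 -c "
from h import *;print(inrest(),sense()['ft_force'])"
```

```text
clock: 9.5
tcp_pos: [630.0, 97.6, 128.0]
ee_rot: [0.61, 0.576, 0.411, -0.357]
ft_force: [-0.1, 0.0, -5.9]
grip_width: 21.8
clock: 9.75
tcp_pos: [630.8, 97.7, 125.9]
ee_rot: [0.61, 0.576, 0.411, -0.357]
ft_force: [0.3, 0.1, -6.0]
grip_width: 21.8
(array([  5.74334415,   0.29908022, 102.36585977]), array([0.04813256, 0.03780879, 0.12626181])) [ 0.26478668  0.06503791 -6.02418601]
```

```bash
python3 -m creep '0.05 0 0 0 0 0 10;0.05 0 0 0 0 0 10;0.05 0 0 0 0 0 10'; python3 -m creep '0.05 0 0 0 0 0 10;0.05 0 0 0 0 0 10;0.05 0 0 0 0 0 10'; python3 -c "
from h import *;print(inrest(),sense()['ft_force'])"
```

```text
clock: 10.0
tcp_pos: [631.6, 97.5, 125.4]
ee_rot: [0.61, 0.576, 0.411, -0.357]
ft_force: [-9.2, -1.8, 6.1]
grip_width: 22.0
clock: 10.25
tcp_pos: [632.1, 97.6, 125.6]
ee_rot: [0.609, 0.576, 0.411, -0.357]
ft_force: [-18.4, -3.1, 18.1]
grip_width: 21.9
(array([6.77167035e+00, 9.40146675e-02, 1.01670620e+02]), array([0.13422543, 0.12517485, 0.13601036])) [-18.41265007  -3.11327332  18.13704432]
```

```bash
python3 -m creep '-0.05 0 0 0 0 0 10;-0.08 -0.05 0 0 0 0 10;-0.08 -0.1 0 0 0 0 10;-0.08 -0.15 0 0 0 0 10;-0.08 -0.15 0 0 0 0 10'; python3 -c "
from h import *;print(inrest(),sense()['ft_force'])"
```

```text
clock: 10.67
tcp_pos: [626.4, 97.1, 125.4]
ee_rot: [0.609, 0.576, 0.412, -0.357]
ft_force: [0.1, -0.6, -7.4]
grip_width: 21.7
(array([1.47675799e+00, 9.82659756e-02, 1.03725089e+02]), array([0.12336732, 0.11510277, 0.08382024])) [ 0.06372005 -0.59506203 -7.36956592]
```

```bash
python3 -m creep '0 -0.03 0 0 0 0 10;0 -0.05 0 0 0 0 10;0 -0.05 0 0 0 0 10'; python3 -c "
from h import *;print(inrest(),sense()['ft_force'])";  python3 -m creep '0 -0.03 0 0 0 0 10;0 -0.05 0 0 0 0 10;0 -0.05 0 0 0 0 10'; python3 -c "
from h import *;print(inrest(),sense()['ft_force'])"
```

```text
clock: 10.92
tcp_pos: [625.8, 97.1, 125.2]
ee_rot: [0.61, 0.576, 0.411, -0.356]
ft_force: [4.6, 0.9, -6.8]
grip_width: 21.9
(array([  0.88483617,   0.12840754, 103.86331361]), array([0.11259608, 0.11777338, 0.18326719])) [ 4.62208191  0.90503025 -6.81983551]
clock: 11.17
tcp_pos: [625.5, 97.1, 125.5]
ee_rot: [0.61, 0.577, 0.41, -0.356]
ft_force: [6.6, -0.6, -6.8]
grip_width: 21.6
(array([  0.71700134,   0.19354318, 104.20493809]), array([0.10032054, 0.12904724, 0.32841413])) [ 6.59742861 -0.63560567 -6.84293359]
```

```bash
python3 -m creep '0.03 -0.02 0 0 0 0 10;0.06 -0.02 0 0 0 0 10;0.09 -0.02 0 0 0 0 10;0.09 -0.02 0 0 0 0 10'; python3 -c "
from h import *;print(inrest(),sense()['ft_force'],sense()['moment'])"
```

```text
clock: 11.5
tcp_pos: [626.6, 97.2, 123.3]
ee_rot: [0.61, 0.577, 0.41, -0.355]
ft_force: [3.1, 0.2, -1.8]
grip_width: 21.3
(array([  0.81467612,   0.18665502, 101.74376256]), array([0.11147025, 0.13981004, 0.38859913])) [ 3.13610046  0.22307337 -1.75745759] [-0.22908427  0.00779231  0.1043322 ]
```

```bash
python3 -m creep '0.03 -0.02 0 0 0 0 10;0.03 -0.02 0 0 0 0 10;0.03 -0.02 0 0 0 0 26;0.03 -0.02 0 0 0 0 32;0.02 0 0 0 0 0 45;0 0 0 0 0 0 60;0 0 0 0 0 0 60;0 0 0 0 0 0 60;0 0 0 0 0 0 60;0 0 0 0 0 0 60'; python3 - <<'E'
from h import *
print(inrest(),sense()['ft_force']); snap('wrist','w8');snap('side','s8')
q=cv2.imread('pics/s8.png'); cv2.imwrite('pics/c8.png',cv2.resize(q[100:300,230:430],None,fx=3,fy=3))
E
```

```text
clock: 12.33
tcp_pos: [626.6, 97.2, 123.2]
ee_rot: [0.61, 0.577, 0.41, -0.355]
ft_force: [-0.4, -0.1, 0.8]
grip_width: 58.0
(array([  0.73604122,   0.15977717, 101.68146161]), array([0.1157649 , 0.13667603, 0.37974476])) [-0.35021783 -0.09897202  0.76031445]
```

View pics/c8.png

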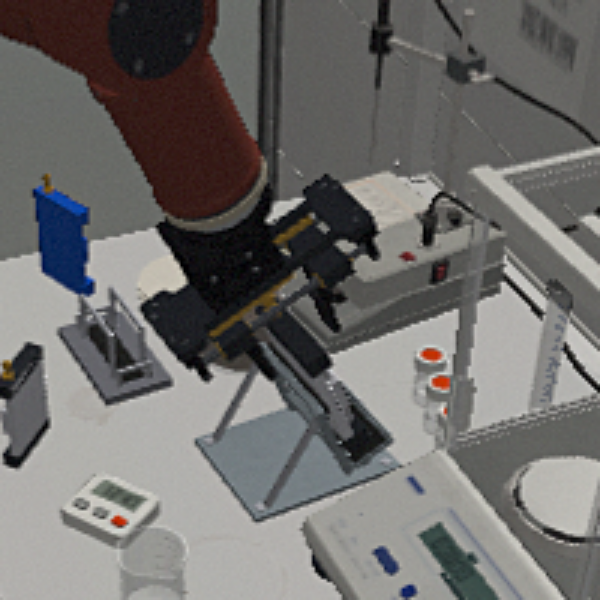

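View pics/w8.png

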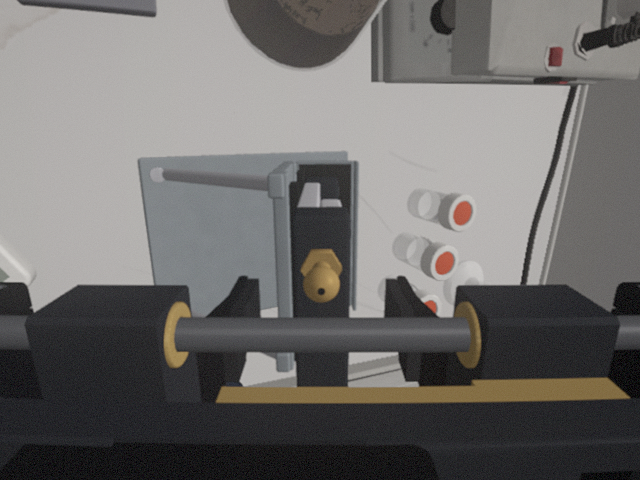

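```bash
python3 -m creep '-0.3 0 0 0 0 0 60;-1.2 0 0 0 0 0 70;-2.4 0 0 0 0 0 87;-3.4 0 0 0 0 0 87;-3.8 0 0 0 0 0 87;-3.8 0 0 0 0 0 87;-3.8 0 0 0 0 0 87'; python3 - <<'E'
from h import *
print(inrest(),sense()['ft_force']); snap('wrist','w9');snap('side','s9'); snap('scene','sc9')
q=cv2.imread('pics/s9.png'); a=cv2.resize(q[100:300,250:450],None,fx=2,fy=2)
q=cv2.imread('pics/sc9.png'); b=cv2.resize(q[150:350,250:450],None,fx=2,fy=2)
cv2.imwrite('pics/c9.png',np.hstack([a,b]))
E
```

```text
clock: 13.02
tcp_pos: [579.9, 92.8, 228.1]
ee_rot: [0.61, 0.578, 0.41, -0.354]
ft_force: [-1.5, 0.1, -0.1]
grip_width: 85.4
(array([5.53671568e-01, 4.23409211e-02, 2.16609038e+02]), array([0.13602935, 0.21373968, 0.4878001 ])) [-1.47457375  0.07806569 -0.0798529 ]
```

View pics/c9.png

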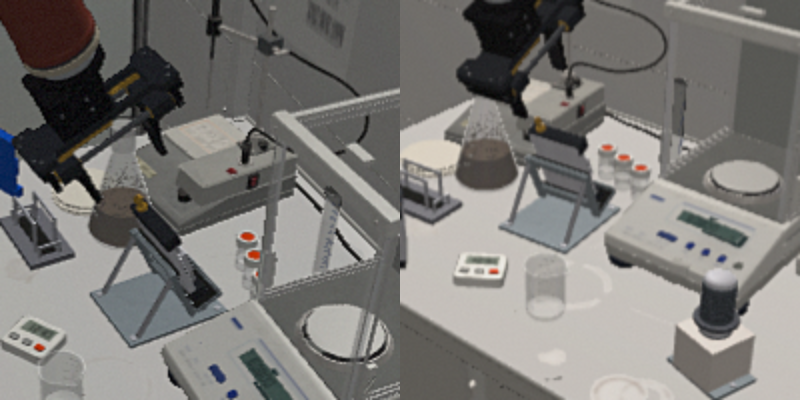

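View pics/w9.png

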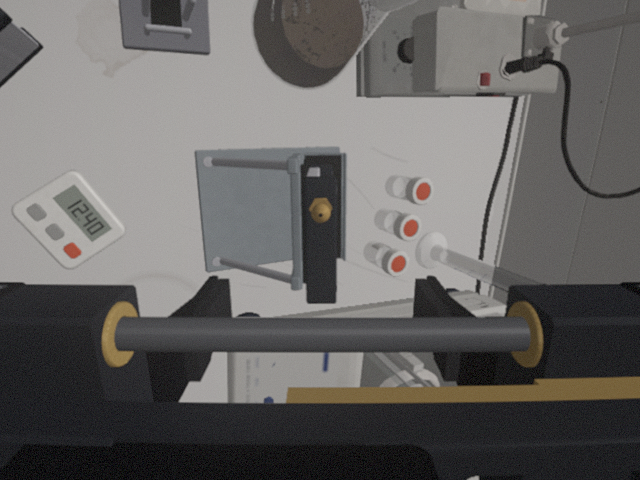

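```bash
cat > nip.py <<'E'
from h import *
import sys
n=sys.argv[1]
P=cloud(n); p=load(n)[0].astype(int)
d=P-CO; C=np.stack([d@CX,d@CY,d@CZ],-1)
t=(abs(C[...,2]-130)<5)&(abs(C[...,0])<18)&(abs(C[...,1])<55)&(p[...,0]-p[...,2]<25)
A=C[t]; r=cv2.minAreaRect(A[:,:2].astype(np.float32)); print('top',t.sum(),r,np.median(A[:,2]))
k=np.linalg.lstsq(np.c_[A[:,:2],np.ones(len(A))],A[:,2],rcond=None)[0]; print('tilt deg x,y',np.degrees(np.arctan(k[:2])))
b=(p[...,0]-p[...,2]>45)&(abs(C[...,0])<25)&(abs(C[...,1]-26)<25)&(C[...,2]>128)&(C[...,2]<160)
N=C[b]; hd=N[N[:,2]>146]; print('nip',len(N),N.min(0),N.max(0),hd.mean(0))
# sphere fit r=6
from scipy.optimize import least_squares
s=least_squares(lambda c:np.linalg.norm(hd-c,axis=1)-6,[0,26,148],loss='soft_l1'); print('sphere',s.x)
E
python3 nip.py w9; python3 nip.py s9; python3 nip.py sc9
```

```text
top 3548 ((-0.8479747772216797, -0.3495216369628906), (22.02919578552246, 89.8500747680664), 0.22521279752254486) 128.40214580123143
tilt deg x,y [ 0.01553657 -0.11114152]
nip 288 [ -7.42342864  21.42114578 128.12554185] [  6.32843546  32.10486914 153.67400202] [  0.64322014  27.26499587 150.31937538]
sphere [ -1.14135347  25.28763653 146.63853364]
top 200 ((1.9861831665039062, -2.5642967224121094), (22.471708297729492, 90.99870300292969), 0.33090895414352417) 129.24356684055635
tilt deg x,y [1.37582807 0.29653525]
nip 39 [ -4.71000531  17.65159672 128.78440953] [ 12.1320194   43.32536904 155.26611426] [  1.70651951  23.42806821 150.58741058]
sphere [  1.02853221  24.66234738 147.91340958]
top 181 ((0.2791624069213867, 1.5267753601074219), (25.107378005981445, 94.08694458007812), 0.5589304566383362) 131.3584787358163
tilt deg x,y [4.66862553 0.40323676]
nip 29 [ -4.81217417  19.48625478 130.73878437] [  5.80451946  30.89406503 156.94818259] [ -0.80451584  24.86456371 152.5619348 ]
sphere [  2.43917422  27.92789546 151.22732577]
```

```bash
python3 - <<'E'
from h import *
Q=np.concatenate([cloud('scene0').reshape(-1,3),cloud('side0').reshape(-1,3)]); Q=Q[~np.isnan(Q[:,0])]
print('cols y from -350 to 150 step 50')
for x in range(360,800,40):
    print(x,[int(np.percentile(s,99.5)) if len(s)>3 else None for y in range(-350,150,50) for s in [Q[(Q[:,0]>=x)&(Q[:,0]<x+40)&(Q[:,1]>=y)&(Q[:,1]<y+50)&(Q[:,2]<500),2]]])
print(rows([482,-258,260],Rt([0,0,-1],[np.cos(cyaw),np.sin(cyaw),0])))
print(rows([520,-80,300],Rt([0,0,-1],[np.cos(cyaw),np.sin(cyaw),0])))
E
```

```text
cols y from -350 to 150 step 50
360 [4, 4, 5, 5, 4, 5, 4, 4, 5, 5]
400 [4, 4, 5, 5, 4, 74, 74, 8, 22, 20]
440 [6, 139, 138, 4, 4, 74, 75, 18, 22, 20]
480 [8, 139, 139, 5, 4, 4, 5, 3, 18, 5]
520 [4, 4, 62, 4, 5, 5, 5, 9, 10, 11]
560 [4, 4, 56, 58, 59, 60, 59, 57, 12, 73]
600 [133, 5, 70, 72, 71, 72, 71, 99, 100, 101]
640 [212, 4, 81, 83, 82, 83, 82, 57, 43, 45]
680 [None, 42, 346, 348, 348, 348, 348, 47, 48, 48]
720 [55, 54, 341, 102, 352, 102, 343, 60, 59, 55]
760 [88, 68, 341, 102, 103, 103, 343, 58, 59, 60]
(array([-2.824, -3.426, 11.336]), array([-0.014, -0.019, -4.048]))
(array([-3.289, -1.245,  5.538]), array([-0.014, -0.019, -4.048]))
```

```bash
python3 -m creep '-0.9 -0.2 0.2 0 0 0 87;-1.8 -0.6 1 0 0 -0.8 87;-2.6 -0.9 2.1 0 0 -1.8 87;-3.2 -1.2 3.3 0 0 -2.9 87;-3.2 -1.5 4.5 0 0 -4.05 87;-3.2 -1.9 5.7 0 0 -4.05 87;-3.1 -2.3 7 0 0 -4.05 87;-3 -2.7 8.3 0 0 -4.05 87;-2.9 -3.1 9.6 0 0 -4.05 87;-2.82 -3.4 11 0 0 -4.05 87'
python3 - <<'E'
from h import *
print(rows([482,-258,250],Rt([0,0,-1],[np.cos(cyaw),np.sin(cyaw),0])))
E
```

```text
clock: 14.0
tcp_pos: [480.7, -248.4, 259.0]
ee_rot: [0.521, 0.477, 0.523, -0.477]
ft_force: [0.9, -0.1, -0.8]
grip_width: 87.2
(array([0.301, 0.014, 0.324]), array([-0.011, -0.018,  0.02 ]))
```

```bash
python3 -m creep '0.3 0 0.32 0 0 0 87;0.3 0 0.32 0 0 0 87;0.3 0 0.32 0 0 0 87'
python3 - <<'E'
from h import *
print(tool()[0]); snap('wrist','w10')
o=outline_of('grease_gun','wrist');print([(k['score'],k['centre'],k['region'].sum()) for k in o])
P=cloud('w10'); m=o[0]['region']; X=P[m]; X=X[~np.isnan(X[:,0])]
h,e=np.histogram(X[:,2],bins=np.arange(50,150,5)); print(h)
for z0,z1 in [(130,142),(74,86)]:
    Y=X[(X[:,2]>z0)&(X[:,2]<z1)]; print(z0,len(Y),np.percentile(Y,[.5,99.5],axis=0).round(1), cv2.minEnclosingCircle(Y[:,:2].astype(np.float32)))
Z=P[...,2]
h=(Z>50)&(Z<68)&(abs(P[...,0]-482)<60)&(abs(P[...,1]+258)<60); print('holder',cv2.minAreaRect(P[h][:,:2].astype(np.float32)),np.median(Z[h]))
st()
E
```

```text
clock: 14.25
tcp_pos: [480.8, -258.5, 248.7]
ee_rot: [0.52, 0.477, 0.523, -0.479]
ft_force: [0.6, 0.6, 1.5]
grip_width: 87.1
[ 480.79044647 -258.54415731  248.74564494]
[(0.66, [322.4, 219.5], np.int64(3289))]
[   0    0   84    0    0   24  760   20   42   36   45   48   46   47
   73  128  460 1454    0]
130 1914 [[ 464.6 -273.8  130.1]
 [ 502.  -237.7  139. ]] ((483.435546875, -256.22332763671875), 19.67515754699707)
74 790 [[ 457.2 -268.3   78.6]
 [ 509.4 -229.8   85.1]] ((483.3741149902344, -256.3385314941406), 26.98461151123047)
holder ((483.5478210449219, -256.4347229003906), (64.40877532958984, 64.16063690185547), 73.75757598876953) 62.38446743115446
{'clock': 14.35, 'qpos': [-0.491, 0.147, 1.007, 1.714, -0.127, 1.354, 0.63], 'joint_vel': [-0.012, -0.017, -0.004, -0.003, 0.003, -0.0, 0.005], 'joint_torque': [1.183, -29.659, 6.039, -39.75, 0.061, 0.075, 0.024], 'tcp_pos': [481.941, -256.848, 249.661], 'ee_rot': [0.521, 0.476, 0.524, -0.477], 'ft_force': [0.314, -0.634, 0.18], 'moment': [-0.047, 0.032, 0.015], 'grip_width': 86.54}
```

View pics/w10.png

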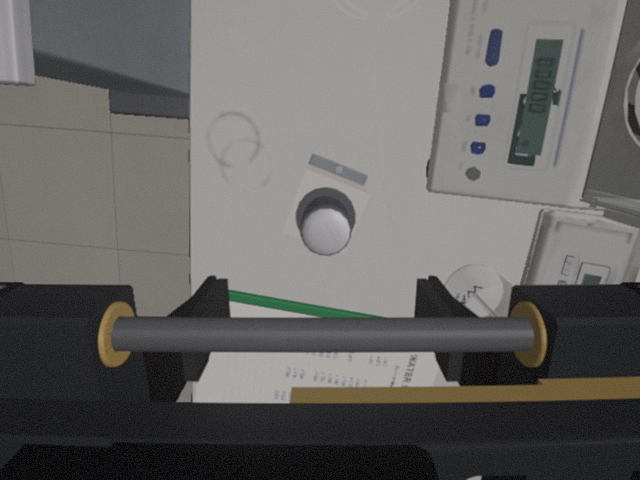

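```bash
python3 - <<'E'
from h import *
Q=Rt([0,0,-1],[np.cos(cyaw),np.sin(cyaw),0])
print(tool()[0],rows([483.4,-256.3,92],Q))
E
```

```text
[ 481.94060864 -256.84796075  249.66061236] (array([ 5.255e+00,  6.700e-02, -4.000e-03]), array([ 0.   , -0.018,  0.03 ]))
```

```bash
python3 -m creep '1.2 0.07 0 0 0 0 87;2.4 0.07 0 0 0 0 87;3.5 0.07 0 0 0 0 75;4.4 0.07 0 0 0 0 65;5 0.07 0 0 0 0.03 55;5.25 0.07 0 0 0 0.03 45;5.25 0.07 0 0 0 0.03 45;5.25 0.07 0 0 0 0.03 45;5.25 0.07 0 0 0 0.03 45;5.25 0.07 0 0 0 0.03 45'
python3 - <<'E'
from h import *
Q=Rt([0,0,-1],[np.cos(cyaw),np.sin(cyaw),0])
print(tool()[0],rows([483.4,-256.3,84],Q)); st(); snap('side','s11')
q=cv2.imread('pics/s11.png'); cv2.imwrite('pics/c11.png',cv2.resize(q[230:430,250:450],None,fx=3,fy=3))
E
```

```text
clock: 15.18
tcp_pos: [484.6, -256.5, 93.6]
ee_rot: [0.523, 0.477, 0.522, -0.476]
ft_force: [0.4, 0.6, -0.9]
grip_width: 47.1
[ 484.57902937 -256.50828989   93.59141934] (array([ 0.32 , -0.039, -0.01 ]), array([ 0.005, -0.013, -0.021]))
{'clock': 15.183, 'qpos': [-0.38, 0.335, 0.936, 1.903, -0.312, 1.055, 0.778], 'joint_vel': [0.005, 0.001, -0.001, 0.005, -0.002, -0.004, 0.003], 'joint_torque': [-0.086, -40.711, 10.702, -34.187, -0.016, 0.102, -0.013], 'tcp_pos': [484.579, -256.508, 93.591], 'ee_rot': [0.523, 0.477, 0.522, -0.476], 'ft_force': [0.373, 0.573, -0.889], 'moment': [-0.111, 0.032, -0.013], 'grip_width': 47.094}
```

View pics/c11.png

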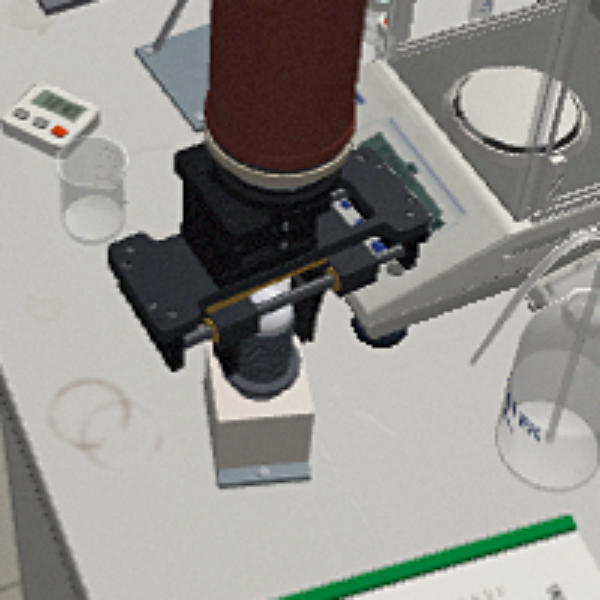

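```bash
python3 -m creep '0.15 -0.03 0 0 0 -0.02 45;0.28 -0.03 0 0 0 -0.02 45;0.33 -0.03 0 0 0 -0.02 45;0.33 -0.03 0 0 0 -0.02 45'; python3 -m creep '0.04 0 0 0 0 0 45;0.06 0 0 0 0 0 45;0.06 0 0 0 0 0 45'; python3 -c "
from h import *;st()"
```

```text
clock: 15.57
tcp_pos: [483.2, -256.4, 83.0]
ee_rot: [0.522, 0.477, 0.523, -0.476]
ft_force: [0.6, 0.5, -1.0]
grip_width: 45.4
clock: 15.82
tcp_pos: [483.3, -256.6, 82.4]
ee_rot: [0.522, 0.477, 0.523, -0.476]
ft_force: [-5.1, 3.4, 16.9]
grip_width: 44.6
{'clock': 15.817, 'qpos': [-0.368, 0.352, 0.926, 1.913, -0.328, 1.038, 0.791], 'joint_vel': [0.0, -0.002, -0.001, 0.001, 0.001, -0.002, -0.002], 'joint_torque': [0.31, -36.532, 9.618, -30.892, -0.322, -2.328, 0.017], 'tcp_pos': [483.341, -256.616, 82.361], 'ee_rot': [0.522, 0.477, 0.523, -0.476], 'ft_force': [-5.128, 3.41, 16.922], 'moment': [0.729, 1.407, 0.01], 'grip_width': 44.595}
```

```bash
python3 -m creep '-0.02 0 0 0 0 0 45;-0.02 0 0 0 0 0 35;-0.02 0 0 0 0 0 30;-0.02 0 0 0 0 0 30;-0.02 0 0 0 0 0 30' 55; python3 -c "
from h import *;st()"
```

```text
clock: 16.23
tcp_pos: [483.4, -256.8, 83.0]
ee_rot: [0.522, 0.477, 0.523, -0.476]
ft_force: [-1.4, -0.3, 5.2]
grip_width: 39.5
{'clock': 16.233, 'qpos': [-0.368, 0.351, 0.927, 1.912, -0.326, 1.039, 0.79], 'joint_vel': [0.0, -0.001, 0.002, 0.001, -0.0, -0.001, -0.002], 'joint_torque': [-0.342, -40.72, 10.413, -32.795, -0.255, -0.189, 0.004], 'tcp_pos': [483.375, -256.807, 83.046], 'ee_rot': [0.522, 0.477, 0.523, -0.476], 'ft_force': [-1.364, -0.259, 5.228], 'moment': [-0.098, 0.267, 0.019], 'grip_width': 39.454}
```

```bash
python3 -m creep '-0.2 0 0 0 0 0 30;-0.7 0 0 0 0 0 30;-1.6 0 0 0 0 0 30;-2.7 0 0 0 0 0 30;-3.9 0 0 0 0 0 30;-5.1 0 0 0 0 0 30;-6.2 0 0 0 0 0 30;-6.2 0 0 0 0 0 30;-6.2 0 0 0 0 0 30'; python3 - <<'E'
from h import *
st(); snap('wrist','w12'); snap('scene','sc12'); snap('side','s12'); st()
q=cv2.imread('pics/sc12.png'); a=cv2.resize(q[200:360,320:480],None,fx=2.5,fy=2.5)
q=cv2.imread('pics/s12.png'); b=cv2.resize(q[180:380,250:450],None,fx=2,fy=2); cv2.imwrite('pics/c12.png',np.hstack([a,b]))
E
```

```text
clock: 16.98
tcp_pos: [484.0, -257.4, 270.1]
ee_rot: [0.522, 0.478, 0.522, -0.476]
ft_force: [0.3, -0.4, -4.9]
grip_width: 39.2
{'clock': 16.983, 'qpos': [-0.506, 0.136, 1.021, 1.681, -0.121, 1.39, 0.625], 'joint_vel': [0.007, 0.032, -0.013, 0.064, -0.011, -0.019, 0.006], 'joint_torque': [0.165, -32.463, 5.872, -45.013, 0.181, 0.392, -0.138], 'tcp_pos': [484.023, -257.416, 270.134], 'ee_rot': [0.522, 0.478, 0.522, -0.476], 'ft_force': [0.28, -0.429, -4.9], 'moment': [-0.044, 0.066, -0.017], 'grip_width': 39.218}
{'clock': 17.133, 'qpos': [-0.505, 0.139, 1.02, 1.685, -0.121, 1.389, 0.625], 'joint_vel': [0.003, 0.007, -0.002, 0.002, -0.001, 0.002, -0.003], 'joint_torque': [0.056, -31.217, 5.483, -42.865, -0.011, 0.082, -0.003], 'tcp_pos': [482.651, -256.577, 267.323], 'ee_rot': [0.521, 0.477, 0.524, -0.477], 'ft_force': [0.416, -0.39, -3.429], 'moment': [-0.088, 0.056, -0.008], 'grip_width': 38.795}
```

View pics/c12.png

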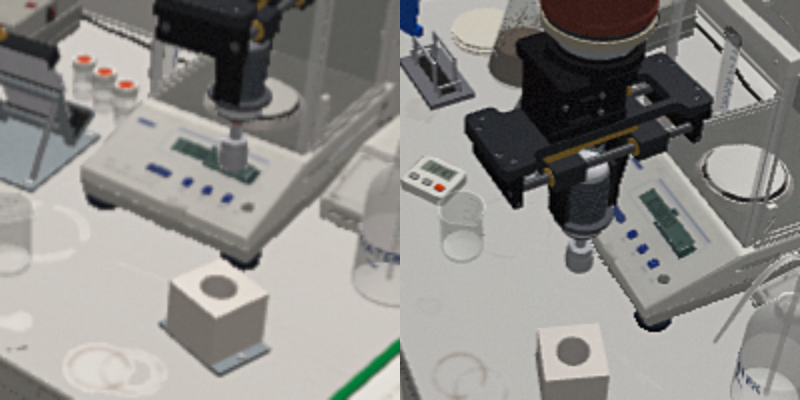

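View pics/w12.png

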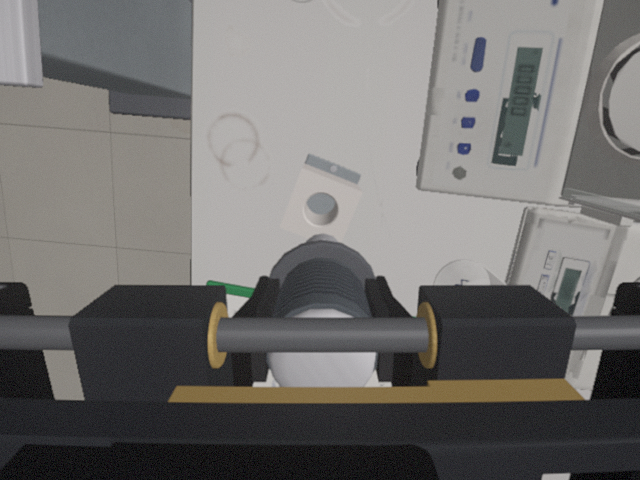

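```bash
cat > gun.py <<'E'
from h import *
import sys
from scipy.optimize import least_squares
n=sys.argv[1]; pos,r=tool(); snap('wrist',n)
P=cloud(n); p=load(n)[0].astype(int)
C=r.inv().apply((P-pos).reshape(-1,3)).reshape(P.shape)
m=(abs(C[...,1])<26)&(C[...,2]>-40)&(C[...,2]<0)&~np.isnan(C[...,0])
v,u=np.mgrid[0:480,0:640]; m&=(v>230)&(v<312)&(u>260)&(u<385)
A=C[m]; h,e=np.histogram(A[:,0],bins=np.arange(-50,90,5)); print(dict(zip(e.astype(int).tolist(),h.tolist())))
B=A[(A[:,0]>-45)&(A[:,0]<-4)&(A[:,2]<-8)&(abs(A[:,1])<14)]
f=lambda q:np.hypot(B[:,1]-q[0]-q[2]*(B[:,0]+20),B[:,2]-q[1]-q[3]*(B[:,0]+20))-20
s=least_squares(f,[0,0,0,0],loss='soft_l1'); print('axis at x=-20: y,z',s.x[:2],'slope deg',np.degrees(s.x[2:]),len(B),np.std(f(s.x)))
# flange top ring
F=A[(A[:,0]>-4)&(A[:,0]<5)]; 
if len(F)>10: print('flange',np.percentile(F,[1,99],axis=0).round(1))
K=A[(A[:,0]>40)&(A[:,0]<80)]; print('coupler',len(K), np.percentile(K,[1,50,99],axis=0).round(1) if len(K) else '')
E
python3 gun.py w13; python3 -c "
from h import *
q=cv2.imread('pics/w13.png'); cv2.imwrite('pics/c13.png',cv2.resize(q[190:330,240:400],None,fx=4,fy=4))"
```

```text
{-50: 528, -45: 444, -40: 502, -35: 568, -30: 572, -25: 549, -20: 568, -15: 540, -10: 459, -5: 369, 0: 2022, 5: 38, 10: 0, 15: 0, 20: 0, 25: 0, 30: 0, 35: 0, 40: 0, 45: 0, 50: 0, 55: 32, 60: 56, 65: 63, 70: 12, 75: 0, 80: 0}
axis at x=-20: y,z [-0.01148895  0.9119888 ] slope deg [-0.03594424 -0.14900165] 2749 0.28578562312743827
flange [[ -3.5 -24.1 -25.7]
 [  4.6  23.9  -5.6]]
coupler 163 [[ 56.5  -9.6 -12. ]
 [ 64.3  -0.4 -11. ]
 [ 71.1   9.   -7.4]]
```

View pics/c13.png

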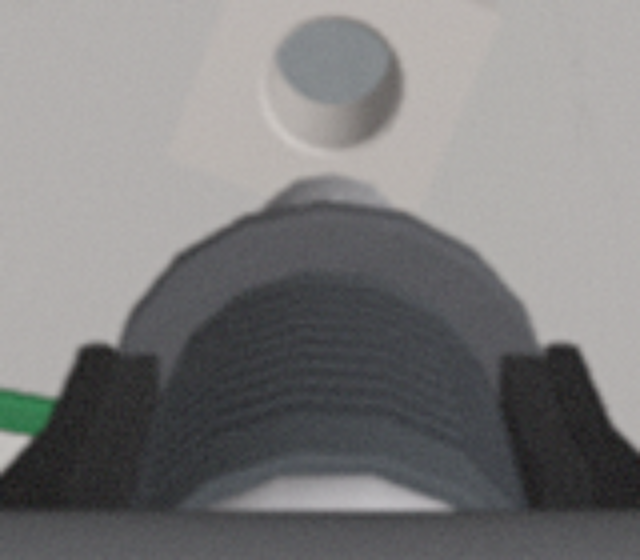

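```bash
python3 - <<'E'
from h import *
t=rest(0.74,26.5,285); print(t, rows(t,RR)); print(rows([510,-80,310],tool()[1]))
E
```

```text
[549.92028173 116.5847298  290.66144054] (array([ -0.749,   3.366, -12.188]), array([-0.006, -0.031,  4.031]))
(array([-1.409,  1.441, -5.786]), array([0., 0., 0.]))
```

```bash
python3 -m creep '-0.5 0.2 -0.6 0 0 0 30;-1 0.4 -1.6 0 0 0 30;-1.3 0.7 -2.8 0 0 0 30;-1.4 1 -4 0 0 0 30;-1.4 1.3 -5.3 0 0 0.3 30;-1.4 1.6 -6.6 0 0 1 30;-1.3 2 -7.9 0 0 1.8 30;-1.2 2.4 -9.2 0 0 2.6 30;-1 2.8 -10.4 0 0 3.4 30;-0.9 3.1 -11.5 0 0 3.9 30'; python3 - <<'E'
from h import *
print(inrest(),sense()['ft_force']); print(rows(rest(0.74,26.5,255),RR))
E
```

```text
clock: 18.02
tcp_pos: [542.4, 97.8, 293.4]
ee_rot: [0.607, 0.573, 0.417, -0.36]
ft_force: [0.3, -0.7, -3.9]
grip_width: 39.3
(array([ -6.57104331,   8.51651603, 291.25091812]), array([-0.01160498,  0.2826778 , -0.6575035 ])) [ 0.33369692 -0.74319928 -3.88939229]
(array([ 1.208,  0.258, -0.593]), array([ 0.002, -0.047,  0.11 ]))
```

```bash
python3 -m creep '0.2 0.2 -0.5 0 -0.05 0.1 30;0.6 0.26 -0.6 0 -0.05 0.11 30;1 0.26 -0.6 0 -0.05 0.11 30;1.2 0.26 -0.6 0 -0.05 0.11 30;1.2 0.26 -0.6 0 -0.05 0.11 30;1.2 0.26 -0.6 0 -0.05 0.11 30'; python3 - <<'E'
from h import *
print(inrest(),sense()['ft_force']); snap('scene','sc14');snap('side','s14')
q=cv2.imread('pics/sc14.png'); a=cv2.resize(q[150:290,260:400],None,fx=2.8,fy=2.8)
q=cv2.imread('pics/s14.png'); b=cv2.resize(q[100:240,260:400],None,fx=2.8,fy=2.8); cv2.imwrite('pics/c14.png',np.hstack([a,b]))
E
python3 gun.py w14
```

```text
clock: 18.52
tcp_pos: [561.6, 117.2, 262.5]
ee_rot: [0.61, 0.574, 0.412, -0.359]
ft_force: [-0.2, 0.2, -2.6]
grip_width: 39.3
(array([-5.00838414e-02,  2.60316964e+01,  2.54557590e+02]), array([ 0.01072389, -0.09559671, -0.11302776])) [-0.21815957  0.23325611 -2.58796998]
{-50: 519, -45: 459, -40: 501, -35: 560, -30: 575, -25: 546, -20: 561, -15: 547, -10: 458, -5: 384, 0: 1996, 5: 35, 10: 0, 15: 0, 20: 0, 25: 0, 30: 0, 35: 0, 40: 0, 45: 0, 50: 0, 55: 34, 60: 57, 65: 61, 70: 12, 75: 0, 80: 0}
axis at x=-20: y,z [0.03844839 0.80215477] slope deg [ 0.03241279 -0.14708592] 2747 0.28950730118043494
flange [[ -3.6 -24.  -25.9]
 [  4.5  23.9  -5.7]]
coupler 164 [[ 56.   -9.8 -12.1]
 [ 64.2   0.  -11.1]
 [ 70.7   9.2  -7.2]]
```

View pics/c14.png

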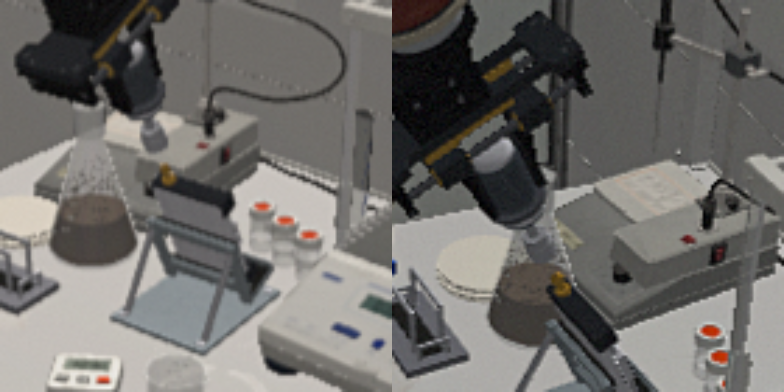

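View pics/w14.png

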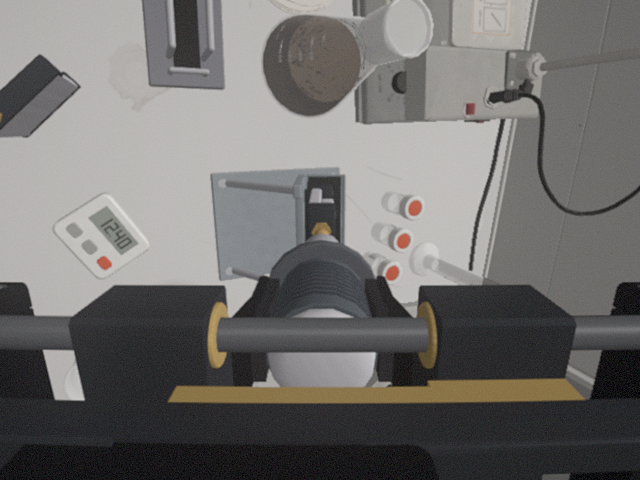

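```bash
python3 - <<'E'
from h import *
pos,r=tool()
out=[]
for n,c0 in [('sc14',(270,170)),('s14',(290,150))]:
    p=load(n)[0]; im=p[:,:,::-1].copy()
    pts=[pos+r.apply([x,0,0.8]) for x in (-54,1,47,73,91,107)]
    nb=[rest(.74,25.7,z) for z in (130,148)]
    x0,y0=c0; s=7
    crop=cv2.resize(im[y0:y0+75,x0:x0+55+0],None,fx=s,fy=s,interpolation=cv2.INTER_CUBIC)
    for X,col in [(q,(0,255,0)) for q in pts]+[(q,(0,0,255)) for q in nb]:
        u,v=proj(n,X)[0]; cv2.circle(crop,(int((u-x0+.5)*s),int((v-y0+.5)*s)),3,col,-1)
    out.append(crop)
    a=p.astype(int); b=(a[...,0]-a[...,2]>45); b[:y0]=0;b[y0+75:]=0;b[:,:x0]=0;b[:,x0+55:]=0
    ys,xs=np.where(b); print(n,'brass',xs.mean(),ys.mean(),xs.min(),xs.max(),ys.min(),ys.max(),'pred',proj(n,np.array(nb)))
cv2.imwrite('pics/c15.png',np.hstack(out))
E
```

```text
sc14 brass 315.02777777777777 204.5 294 322 170 215 pred [[320.29509582 214.66609769]
 [318.75129328 210.35385033]]
s14 brass 319.775 201.3 317 323 197 205 pred [[320.53583097 203.83544259]
 [318.13777669 199.28109195]]
```

View pics/c15.png

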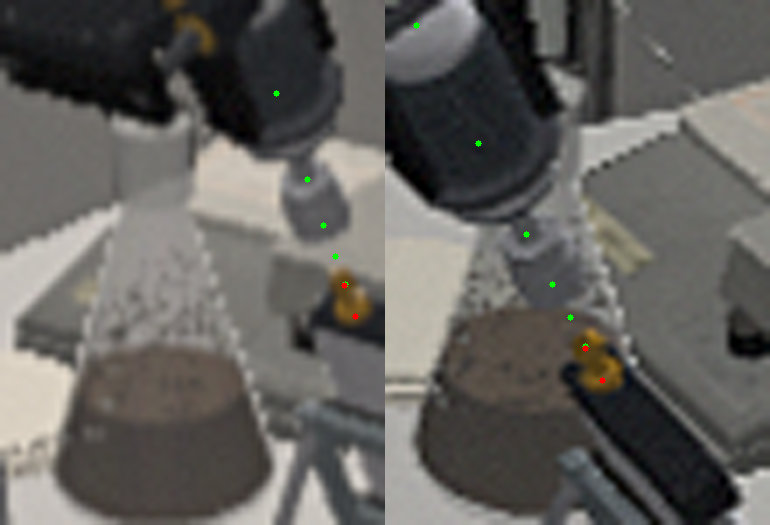

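```bash
python3 - <<'E'
from h import *
pos,r=tool(); P=cloud('w14'); p=load('w14')[0].astype(int); C=r.inv().apply((P-pos).reshape(-1,3)).reshape(P.shape)
b=(p[...,0]-p[...,2]>45); v,u=np.mgrid[0:480,0:640]; b&=(abs(u-321)<20)&(abs(v-228)<14)
for vv in range(218,240,2):
    s=b[vv]; 
    if s.sum(): uu=np.where(s)[0]; print(vv,uu.min(),uu.max(),C[vv,uu].mean(0).round(2))
k=(C[...,0]>50)&(C[...,0]<75)&(abs(C[...,1])<14)&(v<245)
for vv in range(232,245,2):
    uu=np.where(k[vv])[0]
    if len(uu): print('coup',vv,uu.min(),uu.max(),C[vv,uu].mean(0).round(2))
q=cv2.imread('pics/w14.png'); cv2.imwrite('pics/c16.png',cv2.resize(q[160:270,270:370],None,fx=6,fy=6,interpolation=cv2.INTER_CUBIC))
E
```

```text
224 316 326 [nan nan nan]
226 315 328 [121.12  -0.26  -3.9 ]
228 314 329 [120.72  -0.26  -2.42]
230 313 330 [112.97  -0.23  -2.83]
232 312 330 [109.17  -0.6   -2.28]
234 327 328 [105.77   4.15  -1.66]
coup 234 316 326 [ 69.43  -0.49 -11.44]
coup 236 311 332 [ 66.03  -0.16 -11.06]
coup 238 309 334 [ 62.62  -0.15 -10.72]
coup 240 306 336 [61.55 -0.32 -9.75]
```

View pics/c16.png

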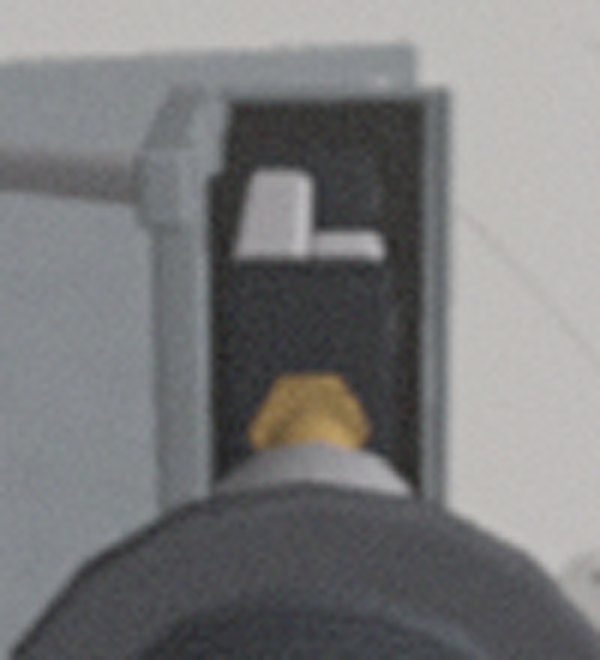

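```bash
python3 - <<'E'
from h import *
pos,r=tool()
for n,pl in [('w14',[119.5,124.5]),]:
    for v in (222,222.7,223.5):
        o,d=ray(n,321,v); o=r.inv().apply(o-pos); d=r.inv().apply(d)
        print(v,[ (o+d*((x-o[0])/d[0])).round(2).tolist() for x in pl])
# from w9: nipple ball, hex
p,d,T,k=load('w9'); a=p.astype(int); b=(a[...,0]-a[...,2]>40); b[:190]=0;b[235:]=0;b[:,:300]=0;b[:,345:]=0
ys,xs=np.where(b);print(xs.min(),xs.max(),ys.min(),ys.max())
for X in [rest(0,26,148),rest(0,26,135),rest(0,33.5,135),rest(0,18.5,135),rest(0,45,130),rest(0,-45,130)]: print(proj('w9',X))
E
python3 -c "
from h import *
q=cv2.imread('pics/w9.png'); cv2.imwrite('pics/c17.png',cv2.resize(q[145:310,280:360],None,fx=5,fy=5,interpolation=cv2.INTER_CUBIC)[:800])"
```

```text
222 [[119.5, -0.65, -7.44], [124.5, -0.66, -6.27]]
222.7 [[119.5, -0.65, -6.89], [124.5, -0.66, -5.71]]
223.5 [[119.5, -0.65, -6.27], [124.5, -0.66, -5.07]]
309 331 198 221
[[321.41081721 212.08111474]]
[[321.31966275 208.05756171]]
[[321.28627254 196.6273565 ]]
[[321.35256293 219.30863371]]
[[321.20251169 177.85457354]]
[[321.57653584 304.5617796 ]]
```

View pics/c17.png

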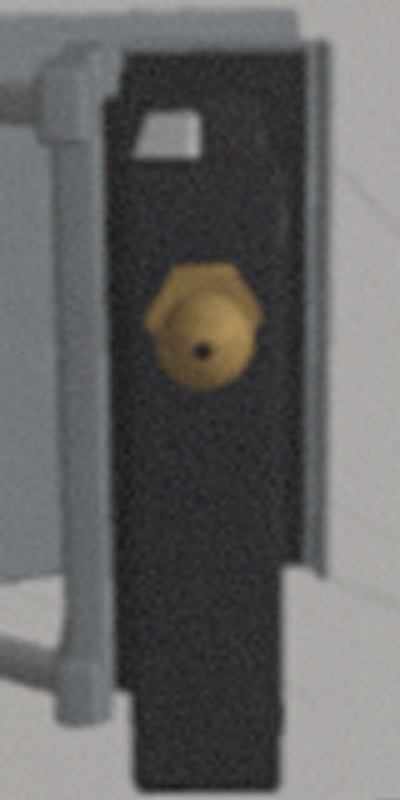

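```bash
python3 - <<'E'
from h import *
print(inrest(),rows(rest(.3,26.3,231),RR))
E
```

```text
(array([  1.066428  ,  26.44060989, 255.66402265]), array([ 0.02335005, -0.01132853,  0.02453988])) (array([ 0.822, -0.026,  0.005]), array([-0.004,  0.002, -0.004]))
```

```bash
python3 -m creep '0.3 0 0 0 0 0 30;0.6 0 0 0 0 0 30;0.8 0 0 0 0 0 30;0.82 0 0 0 0 0 30;0.82 0 0 0 0 0 30;0.82 0 0 0 0 0 30'; python3 - <<'E'
from h import *
print(inrest(),sense()['ft_force']); snap('scene','sc18');snap('side','s18')
q=cv2.imread('pics/sc18.png'); a=cv2.resize(q[150:290,260:400],None,fx=2.8,fy=2.8)
q=cv2.imread('pics/s18.png'); b=cv2.resize(q[100:240,260:400],None,fx=2.8,fy=2.8); cv2.imwrite('pics/c18.png',np.hstack([a,b]))
print(inrest(),sense()['ft_force'])
E
```

```text
clock: 19.17
tcp_pos: [572.1, 118.5, 241.5]
ee_rot: [0.61, 0.575, 0.412, -0.358]
ft_force: [-0.2, 0.9, -3.0]
grip_width: 39.3
(array([  1.08189363,  26.41887188, 230.98763585]), array([ 0.01712323, -0.027338  ,  0.01408122])) [-0.21601232  0.892097   -3.03312551]
(array([  1.32722633,  26.47335401, 231.29155247]), array([ 0.02573249, -0.00454883,  0.04659801])) [ 0.38206795  0.16892311 -2.90365829]
```

View pics/c18.png

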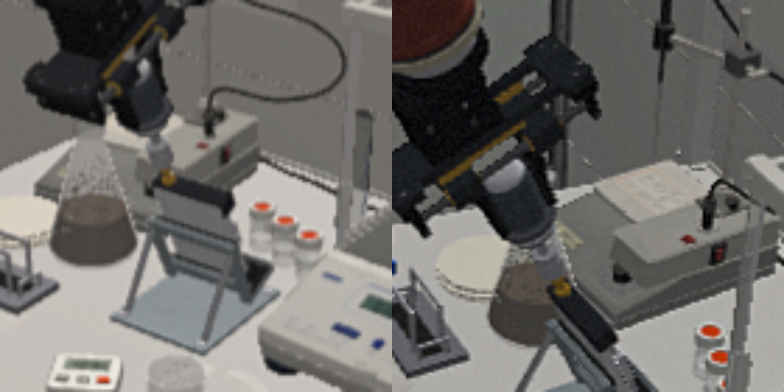

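```bash
python3 -m creep '0.07 -0.013 0 0 0 0 30;0.14 -0.013 0 0 0 0 30;0.2 -0.013 0 0 0 0 30;0.2 -0.013 0 0 0 0 30'; python3 -c "
from h import *
print(inrest(),sense()['ft_force'],sense()['moment'])"; python3 -m creep '0.05 0 0 0 0 0 30;0.1 0 0 0 0 0 30;0.15 0 0 0 0 0 30;0.15 0 0 0 0 0 30'; python3 -c "
from h import *
print(inrest(),sense()['ft_force'],sense()['moment'])"
```

```text
clock: 19.6
tcp_pos: [574.2, 118.8, 235.8]
ee_rot: [0.61, 0.575, 0.412, -0.358]
ft_force: [-0.3, -0.9, -3.0]
grip_width: 39.5
(array([  0.68700991,  26.48058098, 224.93508791]), array([ 0.02106897, -0.01244124,  0.02203097])) [-0.29455917 -0.89370486 -2.96475017] [-0.22203718  0.84334608  0.01428097]
clock: 19.93
tcp_pos: [576.0, 119.0, 231.3]
ee_rot: [0.61, 0.575, 0.412, -0.358]
ft_force: [-0.7, 0.6, -1.5]
grip_width: 39.4
(array([  0.47683956,  26.50551947, 220.1232507 ]), array([ 0.01384727, -0.02114195, -0.00163722])) [-0.72910178  0.59464401 -1.47584871] [-0.09309724  0.89278086  0.08930735]
```

```bash
python3 -m creep '0.05 0.005 0 0 0 0 30;0.1 0.005 0 0 0 0 30;0.1 0.005 0 0 0 0 30'; python3 -c "
from h import *
print(inrest(),sense()['ft_force']@CZ,sense()['ft_force'])"; python3 -m creep '0.05 0 0 0 0 0 30;0.1 0 0 0 0 0 30;0.1 0 0 0 0 0 30'; python3 -c "
from h import *
print(inrest(),sense()['ft_force']@CZ,sense()['ft_force'])"; python3 -m creep '0.05 0 0 0 0 0 30;0.1 0 0 0 0 0 30;0.1 0 0 0 0 0 30'; python3 -c "
from h import *
print(inrest(),sense()['ft_force']@CZ,sense()['ft_force'])"
```

```text
clock: 20.18
tcp_pos: [577.4, 119.2, 228.6]
ee_rot: [0.61, 0.575, 0.412, -0.358]
ft_force: [-1.6, 0.2, -1.1]
grip_width: 39.0
(array([  0.66337727,  26.60231599, 217.05885436]), array([ 0.01129857, -0.0141412 , -0.00032411])) -0.3866353724766585 [-1.55047716  0.18886143 -1.10300326]
clock: 20.43
tcp_pos: [578.4, 119.2, 225.0]
ee_rot: [0.61, 0.575, 0.412, -0.358]
ft_force: [2.0, 0.0, -6.8]
grip_width: 39.2
(array([1.32589129e-01, 2.64679972e+01, 2.13415781e+02]), array([ 0.00350975, -0.03863293, -0.04770634])) -7.0077605556773905 [ 1.99682727  0.01086838 -6.78516433]
clock: 20.68
tcp_pos: [579.7, 119.3, 222.0]
ee_rot: [0.61, 0.574, 0.412, -0.358]
ft_force: [0.9, 1.1, -3.6]
grip_width: 39.4
(array([1.10847817e-01, 2.64973680e+01, 2.10153728e+02]), array([-0.00474084, -0.04540045, -0.05101648])) -3.6694888417938873 [ 0.9407582   1.06900158 -3.55626207]
```

```bash
python3 -m creep '0.05 0.005 0 0 0 0 30;0.1 0.005 0 0 0 0 30;0.15 0.005 0 0 0 0 30;0.15 0.005 0 0 0 0 30'; python3 -c "
from h import *
print(inrest(),sense()['ft_force']@CZ,sense()['ft_force'])"; python3 -m creep '0.05 0 0 0 0 0 30;0.1 0 0 0 0 0 30;0.15 0 0 0 0 0 30;0.15 0 0 0 0 0 30'; python3 -c "
from h import *
print(inrest(),sense()['ft_force']@CZ,sense()['ft_force'])"
```

```text
clock: 21.02
tcp_pos: [582.1, 119.6, 218.8]
ee_rot: [0.61, 0.575, 0.412, -0.358]
ft_force: [-5.4, -0.4, 6.4]
grip_width: 39.0
(array([  1.03303463,  26.56941071, 206.16204779]), array([ 0.01118108, -0.01757169,  0.01466122])) 8.012950646310703 [-5.3961301  -0.40349406  6.36238113]
clock: 21.35
tcp_pos: [584.2, 119.9, 215.4]
ee_rot: [0.61, 0.575, 0.411, -0.357]
ft_force: [-6.8, -1.0, 7.6]
grip_width: 39.4
(array([  1.62931336,  26.68233719, 202.23140244]), array([0.02378417, 0.01120204, 0.05806774])) 9.702192337413265 [-6.81269518 -0.96222464  7.56074093]
```

```bash
python3 -m creep '0.05 -0.02 0 0 0 0 30;0.1 -0.03 0 0 0 0 30;0.15 -0.04 0 0 0 0 30;0.15 -0.04 0 0 0 0 30'; python3 -c "
from h import *
f=sense()['ft_force'];print(inrest(),f@CX,f@CY,f@CZ)"; python3 -m creep '0.03 -0.01 0 0 0 0 30;0.05 -0.02 0 0 0 0 30;0.05 -0.02 0 0 0 0 30'; python3 - <<'E'
from h import *
f=sense()['ft_force'];print(inrest(),f@CX,f@CY,f@CZ); snap('scene','sc19');snap('side','s19');snap('wrist','w19')
q=cv2.imread('pics/sc19.png'); a=cv2.resize(q[150:290,260:400],None,fx=2.8,fy=2.8,interpolation=cv2.INTER_CUBIC)
q=cv2.imread('pics/s19.png'); b=cv2.resize(q[100:240,260:400],None,fx=2.8,fy=2.8,interpolation=cv2.INTER_CUBIC); cv2.imwrite('pics/c19.png',np.hstack([a,b]))
f=sense()['ft_force'];print(inrest(),f@CX,f@CY,f@CZ)
E
```

```text
clock: 21.68
tcp_pos: [585.5, 120.1, 211.9]
ee_rot: [0.61, 0.576, 0.411, -0.357]
ft_force: [-7.5, -1.5, 8.8]
grip_width: 39.2
(array([  1.41301645,  26.70588689, 198.51112369]), array([0.04871708, 0.04549931, 0.13989094])) -3.360838993112556 -0.821197947702712 11.136493719569156
clock: 21.93
tcp_pos: [586.1, 120.1, 211.6]
ee_rot: [0.61, 0.576, 0.411, -0.356]
ft_force: [-8.7, -0.9, 10.1]
grip_width: 39.5
(array([  1.79463819,  26.73876544, 197.96333443]), array([0.07999927, 0.08691387, 0.21858335])) -3.843403104150291 -0.07704368022508352 12.807976550736022
(array([  1.81635253,  26.74774714, 198.01011854]), array([0.07477563, 0.08623598, 0.21875159])) -3.051815112697339 -1.5903151144519807 11.970716464535505
```

View pics/c19.png

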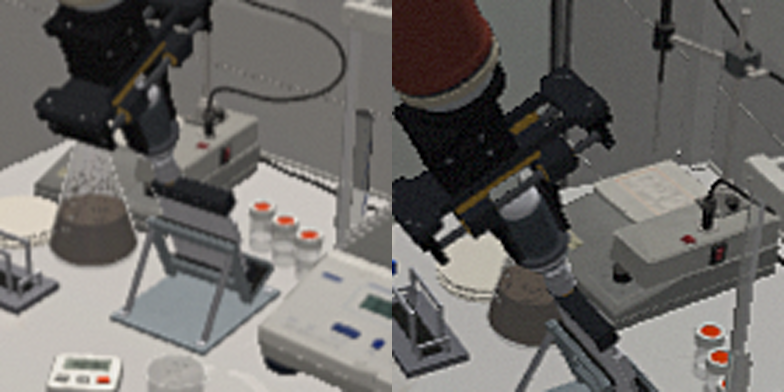

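View pics/w19.png

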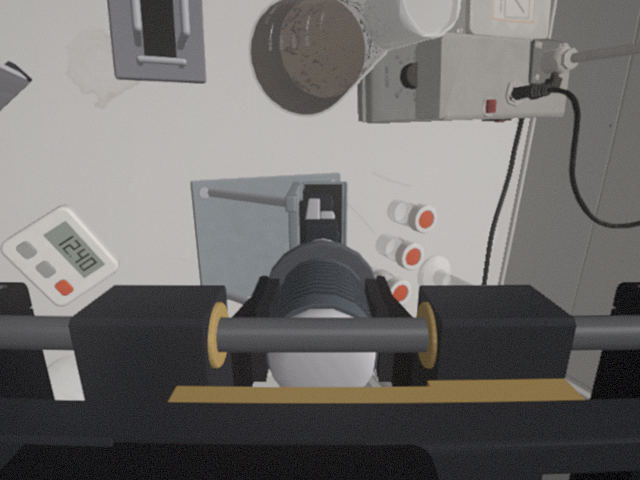

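```bash
python3 -m creep '0.02 -0.03 0 0 0 -0.02 30;0.03 -0.06 0 0 0 -0.03 30;0.03 -0.08 0 0 0 -0.03 30;0.03 -0.08 0 0 0 -0.03 30'; python3 - <<'E'
from h import *
f=sense()['ft_force'];print(inrest(),f@CX,f@CY,f@CZ,sense()['moment']); snap('wrist','w20')
P=cloud('w20'); d=P-CO; C=np.stack([d@CX,d@CY,d@CZ],-1); p=load('w20')[0].astype(int)
t=(abs(C[...,2]-130)<6)&(abs(C[...,0])<18)&(C[...,1]>30)&(C[...,1]<55); A=C[t]; print(t.sum(),np.percentile(A,[1,50,99],axis=0).round(1))
q=cv2.imread('pics/w20.png'); cv2.imwrite('pics/c20.png',cv2.resize(q[160:320,240:400],None,fx=4,fy=4,interpolation=cv2.INTER_CUBIC))
E
```

```text
clock: 22.42
tcp_pos: [585.2, 120.0, 211.5]
ee_rot: [0.609, 0.576, 0.411, -0.356]
ft_force: [-7.5, -1.6, 10.4]
grip_width: 39.0
(array([  0.88776485,  26.71518222, 198.23979667]), array([0.11125201, 0.12976236, 0.17313414])) -2.7118576811180404 -0.9544734559163689 12.6094625277979 [-0.53610078  1.00513801 -0.15836368]
589 [[-1.010e+01  3.370e+01  1.245e+02]
 [ 1.000e-01  4.030e+01  1.293e+02]
 [ 1.080e+01  4.500e+01  1.311e+02]]
```

View pics/c20.png

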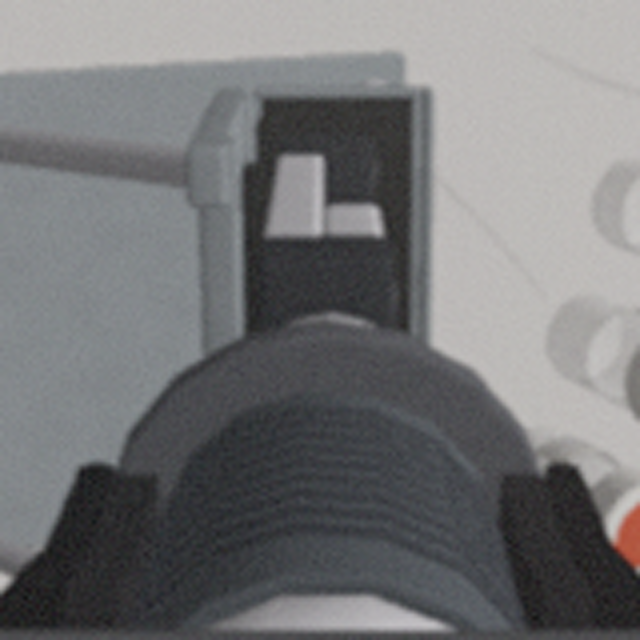

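```bash
python3 -m creep '0.01 -0.03 0 0 0 -0.02 30;0.02 -0.05 0 0 0 -0.03 30;0.02 -0.06 0 0 0 -0.03 30;0.02 -0.06 0 0 0 -0.03 30'; python3 - <<'E'
from h import *
f=sense()['ft_force'];print(inrest(),f@CX,f@CY,f@CZ,sense()['moment'])
E
python3 -m creep '0.01 -0.02 0 0 0 0 30;0.02 -0.04 0 0 0 0 30;0.02 -0.05 0 0 0 0 30;0.02 -0.05 0 0 0 0 30';  python3 - <<'E'
from h import *
f=sense()['ft_force'];print(inrest(),f@CX,f@CY,f@CZ,sense()['moment'])
E
```

```text
clock: 22.8
tcp_pos: [584.8, 120.0, 212.0]
ee_rot: [0.609, 0.577, 0.412, -0.357]
ft_force: [-6.2, -2.1, 8.7]
grip_width: 38.9
(array([  0.74298896,  26.75306641, 198.86182439]), array([0.13863719, 0.17937391, 0.1418994 ])) -2.313728556225811 -1.4813679571927334 10.520159913823205 [-0.47370906  0.93091387 -0.09932137]
clock: 23.13
tcp_pos: [584.6, 119.9, 212.4]
ee_rot: [0.609, 0.577, 0.411, -0.356]
ft_force: [-6.7, -1.7, 9.7]
grip_width: 39.3
(array([  0.743775  ,  26.66632686, 199.38210718]), array([0.17723232, 0.22066213, 0.27849894])) -2.275336085649956 -1.0913431881008462 11.605855990162132 [-0.49164941  0.949992   -0.15416648]
```

```bash
python3 -m creep '0.05 -0.03 0 0 0 -0.02 30;0.09 -0.06 0 0 0 -0.04 30;0.12 -0.09 0 0 0 -0.05 30;0.12 -0.09 0 0 0 -0.05 30;0.12 -0.09 0 0 0 -0.05 30'; python3 - <<'E'
from h import *
f=sense()['ft_force'];print(inrest(),f@CX,f@CY,f@CZ,sense()['moment'])
snap('wrist','w21')
P=cloud('w21'); d=P-CO; C=np.stack([d@CX,d@CY,d@CZ],-1)
t=(abs(C[...,2]-130)<6)&(abs(C[...,0])<18)&(C[...,1]>30)&(C[...,1]<55); A=C[t]; print(t.sum(),np.percentile(A,[1,50,99],axis=0).round(1))
B=A[(A[:,1]>36)&(A[:,1]<43)&(abs(A[:,0])<9)]; k=np.linalg.lstsq(np.c_[B[:,:2],np.ones(len(B))],B[:,2],rcond=None)[0]; print('tilt',np.degrees(np.arctan(k[:2])),len(B),B[:,2].mean())
E
```

```text
clock: 23.55
tcp_pos: [584.9, 120.1, 210.1]
ee_rot: [0.608, 0.577, 0.412, -0.356]
ft_force: [-6.5, -2.0, 11.0]
grip_width: 39.5
(array([1.15817925e-01, 2.68240985e+01, 1.97140769e+02]), array([0.20941939, 0.28528763, 0.16967157])) -1.6508574721344282 -1.3811390859014419 12.734395325399392 [-0.4527288   0.810834   -0.12146981]
586 [[-10.9  34.4 124.2]
 [ -0.2  40.5 129.3]
 [ 10.6  45.  130.8]]
tilt [0.5692635 1.1802371] 302 129.5306445937036
```

```bash
python3 - <<'E'
from h import *
snap('side','s22'); snap('scene','sc22')
P=cloud('w9'); d=P-CO; C=np.stack([d@CX,d@CY,d@CZ],-1)
t=(abs(C[...,2]-130)<6)&(abs(C[...,0])<18)&(C[...,1]>34)&(C[...,1]<55); A=C[t]; print('w9',np.percentile(A,[1,50,99],axis=0).round(1))
def shift(a,b,box):
    x0,x1,y0,y1=box
    A=cv2.cvtColor(load(a)[0],cv2.COLOR_RGB2GRAY)[y0:y1,x0:x1].astype(np.float32);B=cv2.cvtColor(load(b)[0],cv2.COLOR_RGB2GRAY)[y0:y1,x0:x1].astype(np.float32)
    w=np.eye(2,3,dtype=np.float32); cc,w=cv2.findTransformECC(cv2.GaussianBlur(A,(0,0),.7),cv2.GaussianBlur(B,(0,0),.7),w,cv2.MOTION_TRANSLATION); return w[:,2],cc
for r in (-45,-20): print(proj('s9',np.array([rest(0,r,130),rest(0,r,20)])).round().tolist(),proj('sc9',np.array([rest(0,r,130),rest(0,r,20)])).round().tolist())
h=[]
for a,b in [('s9','s22'),('sc9','sc22')]:
    for n in (a,b):
        im=load(n)[0][:,:,::-1]; u,v=proj(n,rest(0,-20,90))[0].astype(int); h.append(cv2.resize(im[v-35:v+35,u-35:u+35],(390,390),interpolation=cv2.INTER_CUBIC))
    u,v=proj(a,rest(0,-30,110))[0].astype(int)
    print(a,'module shift',shift(a,b,(u-12,u+16,v-12,v+16)))
    u,v=proj(a,rest(-60,-20,0))[0].astype(int)
cv2.imwrite('pics/c22.png',np.hstack(h[:2])); cv2.imwrite('pics/c23.png',np.hstack(h[2:]))
E
```

```text
w9 [[-11.4  34.1 125.4]
 [ -0.8  39.5 128.4]
 [  9.8  44.5 129.8]]
[[334.0, 219.0], [347.0, 245.0]] [[341.0, 221.0], [349.0, 246.0]]
[[329.0, 214.0], [342.0, 239.0]] [[333.0, 219.0], [342.0, 244.0]]
s9 module shift (array([ 0.09431669, -0.09618516], dtype=float32), 0.9927544680077821)
sc9 module shift (array([-0.32143947,  0.75122863], dtype=float32), 0.9769234832136525)
```

View pics/c22.png

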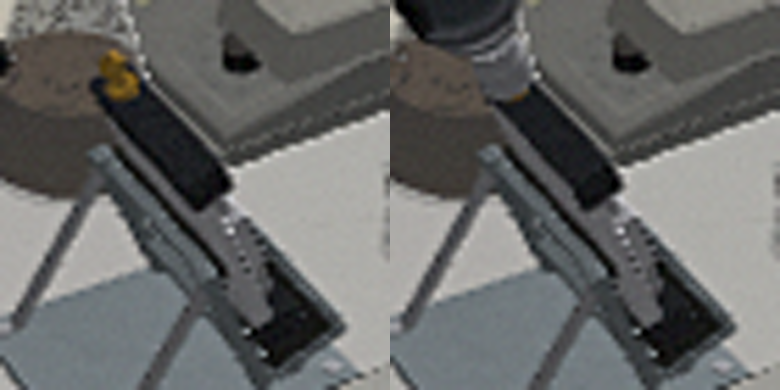

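View pics/c23.png

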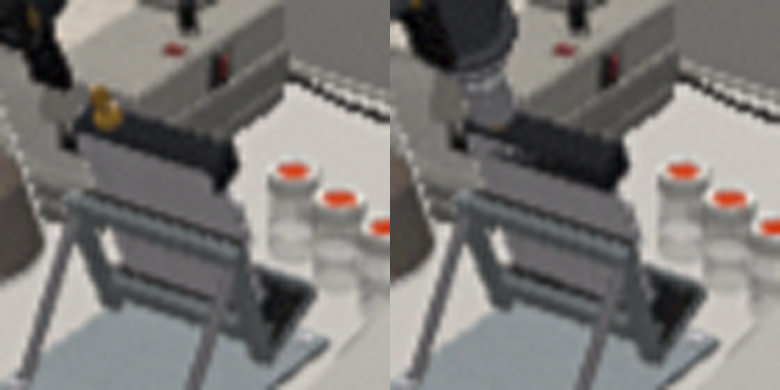

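```bash
python3 - <<'E'
from h import *
f=np.array(sense()['ft_force']);print(inrest(),f@CX,f@CY,f@CZ); st()
h=[]
for n in ('s22','sc22'):
    im=load(n)[0][:,:,::-1]; u,v=proj(n,rest(0,26,165))[0].astype(int); h.append(cv2.resize(im[v-25:v+25,u-25:u+25],(390,390),interpolation=cv2.INTER_CUBIC))
    a=load(n)[0][v-25:v+25,u-25:u+25].astype(int); print('red',((a[...,0]-a[...,1]>50)&(a[...,0]-a[...,2]>50)).sum())
cv2.imwrite('pics/c24.png',np.hstack(h))
for n in ['flask_500','beaker_100','wash_bottle','timer']:
  for c,k in [('scene','sc22'),('side','s22')]:
    o=outline_of(n,c)
    if o: print(n,c,round(o[0]['score'],2),np.round(o[0]['centre']),np.nanmedian(cloud(k)[o[0]['region']],0).round())
E
```

```text
(array([8.11898365e-02, 2.67981008e+01, 1.97151775e+02]), array([0.21135557, 0.28312488, 0.16492807])) -0.5536482203872284 -1.1942336398064222 12.632517242716418
{'clock': 23.7, 'qpos': [-0.887, -0.09, 0.529, 2.019, 0.204, 0.799, -0.375], 'joint_vel': [-0.001, 0.0, -0.001, 0.001, 0.0, 0.001, 0.001], 'joint_torque': [-0.221, -22.715, -1.827, -37.773, 0.415, -2.925, -0.031], 'tcp_pos': [584.876, 120.084, 210.14], 'ee_rot': [0.608, 0.577, 0.412, -0.356], 'ft_force': [-5.512, -1.704, 11.315], 'moment': [-0.422, 0.778, -0.098], 'grip_width': 39.194}
red 0
red 0
flask_500 scene 0.55 [294. 226.] [624. 246.  60.]
flask_500 side 0.59 [306. 211.] [620. 238.  46.]
beaker_100 scene 0.98 [320. 294.] [434. -40.  51.]
beaker_100 side 0.97 [281. 294.] [445. -42.  44.]
wash_bottle scene 0.78 [479. 288.] [ 637. -358.   94.]
wash_bottle side 0.58 [439. 360.] [ 646. -363.  112.]
timer scene 0.69 [292. 282.] [440.  80.  18.]
timer side 0.62 [266. 269.] [446.  79.  16.]
```

View pics/c24.png

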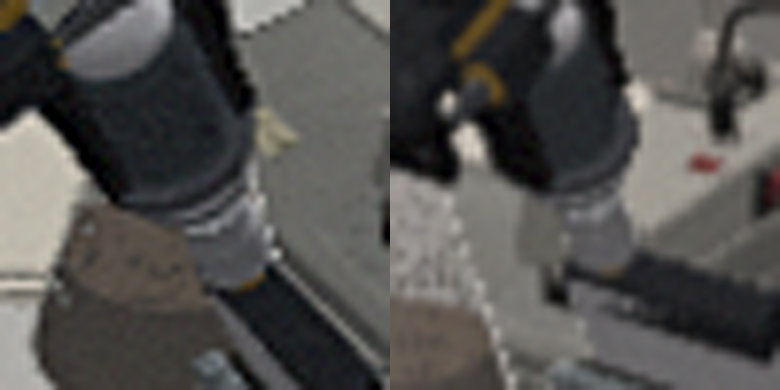

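View pics/sc22.png

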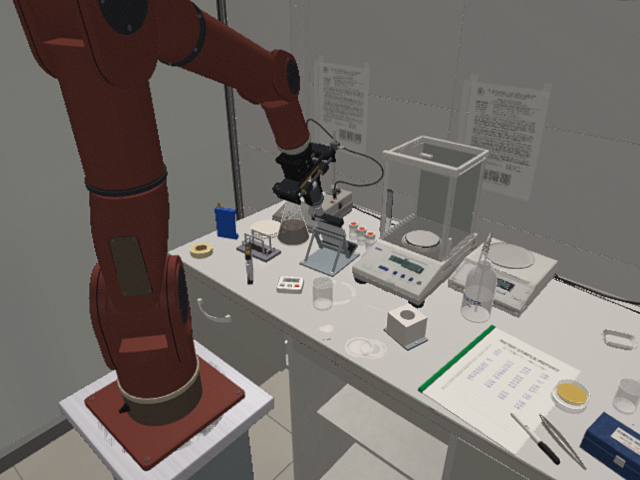

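The nipple's ball is hidden in the coupler, with only a sliver of its hexagon showing. No red pixels are left at the stem, the bystanders are where they were, and the push is steady. Handing in.

```bash
python3 -c "
from workcell import *
print(finish_job())"
```

```text
the job is handed in; nothing more can be done
None
```

I leaned the grey module (not the blue one, and not the smaller grey one) in the middle of the cradle and let go of it. Then I took the grease gun from its holder, snapped its coupler onto the nipple and pushed the barrel on. I handed the job in at about 24 s, still holding the gun pressed in with about 15 N.

**Last checks that passed:**
- **Snap:** as the coupler went on, the force dipped by about 4 N, as if drawn in. Afterwards only a sliver of the nipple's hexagon was visible.
- **Stem travel:** about 13 mm by the tool position, and about 14.5 mm from the spring force, both past the 9 mm needed. No red pixels were left near the stem in either fixed camera.
- **Bystanders:** beaker, wash bottle and timer measured within about 2 mm of their first positions. The flask looked undisturbed, but the gripper partly hid it, so its measured centre shifted too much to confirm this.

**What disagreed:**
- **Module seating:** the side camera showed the module hadn't moved (0.1 px). The wrist camera put its top about 0.6 mm off its released position, which is within the calibration error. The scene camera gave about 0.8 px, but the gun in its view made that reading unreliable.
- **While pushing:** the gun briefly drifted about 1 mm sideways, away from the pads. I moved it back, and the sideways force on the module was then close to zero.

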